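# Free a gas detector stuck in its dock and stand it on the test plate

### The arm

A 6-joint arm with a two-finger parallel gripper is mounted at the origin on the work surface. World frame = base frame: x ahead of the robot, y to its left, z up, the work surface at z = 0. Lengths are in m, angles in rad, forces in N, time in s.
With the tool pointing down it reaches from about 0.425 to 0.95 m from the base axis. Payload 3.5 kg.
Tool frame: the origin (TCP) lies midway between the tips of the shut fingers; the grasp point (between the pads) lies 19 mm behind it; x points along the fingers, y is the direction in which the jaws open and shut, and the axes are right-handed (so a half turn about x gives the same grasp; the last joint's range is limited). The gripper opens to 85 mm and grips with 20 to 120 N. Pads are 22 mm wide; open, the fingers measure 114 mm over their backs; the gripper's body (76 mm by 85 mm) begins 54 mm behind the grasp point. The pads swing forward as they close: fully open they stand 13 mm farther back than shut.
Start: joints at [1.158, 0.286, 1.577, -0, 1.279, -0.15], TCP at [0.175, 0.652, 0.231] pointing down, gripper open.
Joint ranges: [-2.77, 2.77], [-0.9, 2.22], [0.21, 2.48], [-1.53, 4.67], [0.24, 2.81], [-2.84, 2.84]. Speed limits (rad/s): [2.79, 2.79, 3.14, 3.14, 3.14, 3.14].

### API

Orientations are given as a unit quaternion [x, y, z, w].
In Python, from plant import ctrl, vision gives the robot as it stands. The module is installed in compiled form; this text tells all that it offers.
- The arm moves only by the tool play_rows, never from a script. Its arguments are lists of equal length, an entry for each row: "claw": the closure in counts, from 0 (fully open) to 255 (shut); "travel": the shift along the tool's x, y, z in m, a list of three; "dr": the turn, a rotation vector about the tool's x, y, z in rad, a list of three. In form: {"claw": [claw, ...], "travel": [[tx, ty, tz], ...], "dr": [[wx, wy, wz], ...]}. A call has 1 to 20 rows; each row is the pose to reach, as a shift and turn from the pose measured when the call began, along the tool's axes at that moment; what a row does not reach only later rows make up. A row lasts 1/10 s, in which the tool goes at most 50 mm and 8.59 degrees, less where a joint would pass 70% of its speed; a pose out of reach is approached as far as the arm can. A call with a gripper value outside its range is refused whole. The fingers move at their own pace and stop on an object; "force" is the grip in N (left out, the last holds). Time passes only in rows, so rows that repeat a pose let the fingers close. It gives the time, the measured TCP pose, the force and the opening at its end, in the units of the state.
- ctrl.get_state(): the state, without advancing time (a new reading comes with each control period).
- vision.read_camera(name): name is "scene" or "side" or "wrist"; returns a dict with "img" (420x560x3 uint8, red, green, blue), "range_z" (420x560 float32, m along the optical axis (not along the pixel's ray), 0 where there is no reading), "K" (3x3 intrinsics, pixels), "world_to_cam" (4x4, takes a point from world to camera coordinates). Camera axes: x right, y up, looking along -z (the intrinsics and any distortion apply to the point x, -y, -z); pixel columns grow to the right and rows downward; lengths in m; the calibration is good to about 2 mm. A picture is of the moment at which its call begins.
- ctrl.sign_off(): hands the job in, once; it reports no verdict.
The state is a dict: "time": time; "qpos": joint angles; "dq": joint speeds; "joint_efforts": joint torques, N m; "eef_pos": TCP position; "tcp_rot": TCP orientation; "contact_force": force on the tool from outside, world axes, zero at the start; "wrist_torque": the same for the moment, N m; "opening": opening from 0.0 (shut) to 1.0 (fully open).
Only numpy, scipy, OpenCV 4.12 (cv2) and the standard library are available. Lean on these libraries where they do the work, as an engineer would, in place of code of your own. Each camera call takes 0.05 s, during which the arm holds its last target.

### The job

The gas detector is stuck fast in its blue dock. Swing the retainer arm clear of it, at least 50 degrees from its closed position, then work the detector loose by rocking it from side to side, first one end and then the other, until both ends have climbed free of their catches; do not pull it straight up while it is stuck, because the dock only rests on its base and must not be lifted. Then lift the detector out and stand it upright in the middle of the steel test plate, square with the plate, without tipping it over or disturbing the other things on the bench, and leave the retainer open.

Things in the scene. Friction and masses are not known exactly. Their poses are not given: they have to be found in the camera images.
- dock_seat (a point): Middle of the floor of the blue dock, 23 mm above the bench, where the detector's foot stands at the start. Axes as the dock: x away from the robot at yaw 0, y the direction in which the detector rocks, z up. Slot 42 mm wide along y between two cheeks 50 mm high; dock 78 x 150 mm on a fixed plate 140 x 170 mm.
- dock (a joint): Lift of the dock (2.2 kg, resting loose on pins) off its base plate in m, 0 when down. A pull of about 20 N lifts it. In each end of the slot (+y, -y) a sprung ratchet tooth grips the ribs on the detector's end: each tooth alone holds about 27 N straight up, more than the dock weighs.
- retainer_hinge (a point): Vertical hinge axis of the retainer, at arm height: 9 mm radius post at dock x +50, y -42 mm, 146 mm above the bench. Same axes as the dock.
- retainer_tip (a point): Middle of the black knob (17 mm across, 16 mm high) on the retainer's free end: a level steel bar 10 mm thick, 115 mm from the hinge, 146 mm above the bench, 4 mm over the detector's -y shoulder. Closed, the knob is in front of the detector, about 40 mm beyond its front face.
- retainer (a joint): Angle of the retainer in rad: about 0 to 0.12 closed (over the shoulder, pointing towards the robot), grows as its free end swings round to the dock's -y side, stop at 1.7. Stiff: about 2 N at the tip, stays where left.
- det_center (a point): Centre of the stuck gas detector, half-way up: 166 mm tall, about 0.4 kg, upright in the dock. x its thickness (window and buttons face -x), y its width, z up. Body 40 (x) x 76 (y) mm up to 114 mm, then the neck. The lowest 44 mm are 66 mm wide, with two round ribs along x on each end, 19 and 30 mm up, sticking out 5 mm.
- det_neck (a point): Centre of the neck, 140 mm above the foot: block 30 (x) x 36 (y) mm, 52 mm high. Pushed here along y (about 10 to 15 N) the detector shifts up to 8 mm, then tilts over its far foot edge; near 0.15 rad (neck some 20 mm aside) the near end has risen 10 mm, its rib clicks over the tooth and stays up. Then push the other way. Each end has two ribs.
- det_foot (a point): Centre of the detector's underside; axes as the detector.
- det_left (a point): Underside of the detector at its +y end (33 mm from the middle). Its height over dock_seat is 0 when stuck, about 10 mm after one rib and 20 mm after both.
- det_right (a point): The same at the -y end. With both ends about 20 mm up the detector stands free on the teeth and lifts out with only its weight.
- plate_top (a point): Middle of the top of the steel test plate, 130 x 130 x 12 mm, fixed; axes along its edges. Along its +x side, from 70 mm off the middle, stands a blue-footed gas outlet frame 122 mm high and 90 mm wide.
- spare: Another detector lying flat, 140 x 72 x 36 mm, long along its x; origin under it. Leave alone.
- canister: Aluminium gas canister standing, 62 mm diameter, 135 mm high; origin at its foot. Leave alone.
- driver: Screwdriver lying along its x, 190 mm long. Leave alone.
- partsbox: White parts box 114 x 84 x 48 mm; origin under it. Leave alone.
- cup: Steel cup, 68 mm wide, 70 mm high; origin at its foot. Leave alone.
- spanner: Spanner lying along its x, 150 mm long. Leave alone.
Mind the look-alikes: they are no part of the job. What is shaped like the part that bears det_center but red is not meant.

How it is judged:
On the way, in this order (a step that is already met when the one before it is completed fails the run):
1. the retainer arm has been swung well clear (value of joint retainer above 0.85 rad), for 0.1 s.
2. one side of the detector has climbed past a catch tooth while the other side is still down (((z of det_left in the frame of dock_seat above 0.007 m and z of det_right in the frame of dock_seat below 0.004 m) or (z of det_right in the frame of dock_seat above 0.007 m and z of det_left in the frame of dock_seat below 0.004 m))), for 0.1 s.
3. both sides of the detector have climbed past both teeth of their catches (z of each of det_left, det_right in the frame of dock_seat above 0.017 m), for 0.1 s.
At the end, for the whole second after the job is handed in: The detector stands upright (within 0.08 rad) on the test plate, foot within 25 mm of its middle and 4 mm of its top, square to it within 0.25 rad either way round; retainer still swung aside (over 0.7 rad) and dock down on its base (under 3 mm) (horizontal distance between det_foot and plate_top below 0.025 m and z of det_foot in the frame of plate_top between -0.004 and 0.004 m and angle between det_foot's own z axis and vertical below 0.08 rad and angle between the x axis of det_foot and the x axis of plate_top, either way round below 0.25 rad and value of joint retainer above 0.7 rad and value of joint dock below 0.003 m); the robot touches nothing.
It fails at once if the dock is lifted more than 4 mm off its base (value of joint dock above 0.004 m).
It fails at once if the detector is tipped over (angle between det_center's own z axis and vertical above 0.9 rad).
It fails at once if another thing on the bench is shoved more than 40 mm (distance of any of spare, canister, driver, partsbox, cup, spanner from where it was at the start of the episode above 0.04 m).
It also fails if it takes over 66 s, if anything falls off the work surface, if the arm or the gripper's body presses on something with over 40 N, if the wrist force passes 120 N, or if a joint passes its speed limit or range.

## Working session

There is one attempt and no reset: what is moved stays moved. The work goes in short steps, Python scripts to look and compute and a tool call to move; the robot and the scene stay as the last step left them, time stands still between calls to the robot, and variables do not carry over. Pictures are saved under pics/ and viewed, and the job is handed in when it is done.

Besides the shell and the picture viewer there is one more tool, called as name(argument=value, ...) on one line, values as JSON. play_rows: Moves the arm, as the interface text tells. Its arguments: {"type":"object","properties":{"claw":{"type":"array","items":{"type":"number"}},"travel":{"type":"array","items":{"type":"array","items":{"type":"number"}}},"dr":{"type":"array","items":{"type":"array","items":{"type":"number"}}},"force":{"type":"number"}},"required":["claw","travel","dr"]}

```bash
mkdir -p pics; cat > h.py <<'E'
import numpy as np, cv2
from plant import ctrl, vision
from scipy.spatial.transform import Rotation as R
def cam(n):
    return vision.read_camera(n)
def save(d,name,box=None,scale=1):
    im=d["img"]
    if box: im=im[box[1]:box[3],box[0]:box[2]]
    im=cv2.resize(im,None,fx=scale,fy=scale,interpolation=cv2.INTER_CUBIC)
    cv2.imwrite("pics/"+name,im[:,:,::-1])
def cloud(d):
    z=d["range_z"]; K=d["K"]; h,w=z.shape
    u,v=np.meshgrid(np.arange(w),np.arange(h))
    x=(u-K[0,2])/K[0,0]*z; y=(v-K[1,2])/K[1,1]*z
    P=np.stack([x,-y,-z],-1)
    T=np.linalg.inv(d["world_to_cam"])
    return P@T[:3,:3].T+T[:3,3], z>0
def totool(vec):
    s=ctrl.get_state(); return R.from_quat(s["tcp_rot"]).inv().apply(vec)
def st():
    s=ctrl.get_state()
    np.set_printoptions(precision=4,suppress=True)
    print(s["time"],"pos",np.array(s["eef_pos"]),"F",np.array(s["contact_force"]),"open",s["opening"],"q",np.array(s["qpos"]))
    print(R.from_quat(s["tcp_rot"]).as_matrix())
E
python3 - <<'E'
from h import *
st()
import pickle
D={}
for n in ("scene","side","wrist"):
    D[n]=cam(n); save(D[n],n+"0.png"); print(n,D[n]["K"].tolist(),np.linalg.inv(D[n]["world_to_cam"]).round(3).tolist())
pickle.dump(D,open("d0.pkl","wb"))
E
```

```text
0.0 pos [0.1751 0.6512 0.2299] F [ 0.0847 -0.3267 -0.3983] open 1.004638231909103 q [ 1.158   0.2872  1.5782 -0.      1.2786 -0.15  ]
[[-0.0009  0.2598  0.9657]
 [-0.0022  0.9657 -0.2598]
 [-1.     -0.0024 -0.0003]]
scene [[400.979557105084, 0.0, 275.4800476009262], [0.0, 400.979557105084, 209.90022669209282], [0.0, 0.0, 1.0]] [[0.875, -0.39, 0.286, 0.918], [0.484, 0.689, -0.54, -0.699], [0.013, 0.611, 0.792, 1.111], [0.0, 0.0, 0.0, 1.0]]
side [[518.7157829591346, 0.0, 285.21162969434386], [0.0, 518.7157829591346, 214.3994080675613], [0.0, 0.0, 1.0]] [[-0.988, 0.108, -0.109, 0.374], [-0.153, -0.766, 0.624, 0.963], [-0.016, 0.633, 0.774, 1.346], [0.0, 0.0, 0.0, 1.0]]
wrist [[335.4457909945624, 0.0, 274.29942476457563], [0.0, 335.4457909945624, 213.4809123170846], [0.0, 0.0, 1.0]] [[0.259, -0.917, -0.304, 0.096], [0.966, 0.245, 0.085, 0.671], [-0.003, -0.316, 0.949, 0.372], [0.0, 0.0, 0.0, 1.0]]
```

View pics/scene0.png

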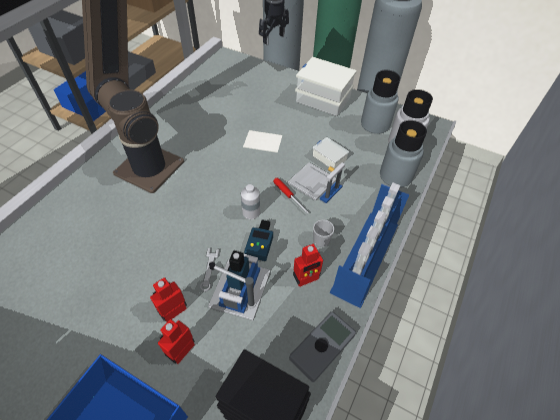

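View pics/side0.png

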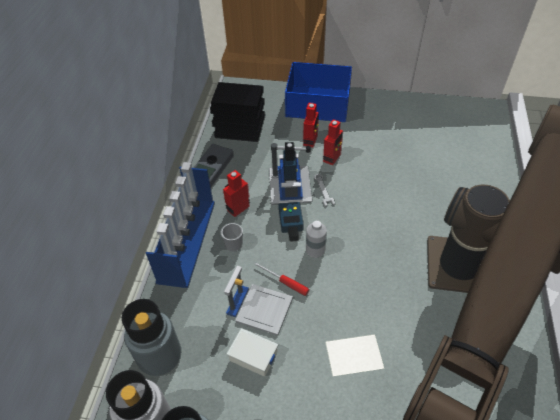

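View pics/wrist0.png

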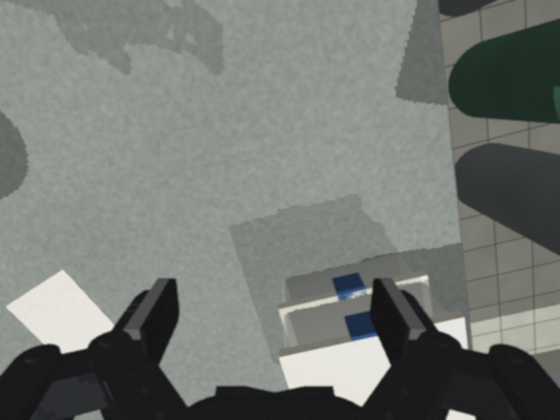

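```bash
python3 - <<'E'
from h import *
import pickle
D=pickle.load(open("d0.pkl","rb"))
save(D["scene"],"s_dock.png",(190,170,350,330),4.5/1.2)
save(D["side"],"side_dock.png",(220,120,360,260),4.2)
save(D["side"],"side_plate.png",(210,220,350,360),4.2)
E
```

```text
(no output)
```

View pics/s_dock.png

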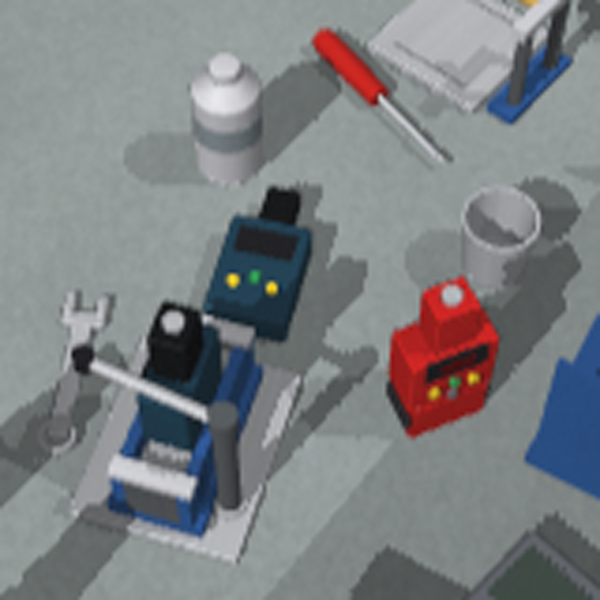

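View pics/side_dock.png

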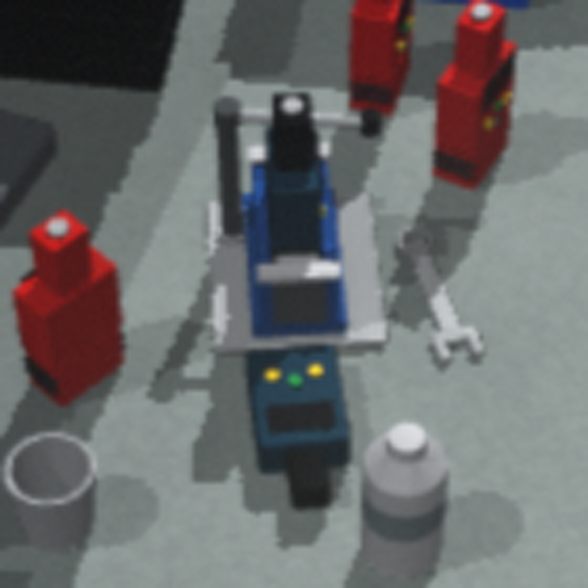

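View pics/side_plate.png

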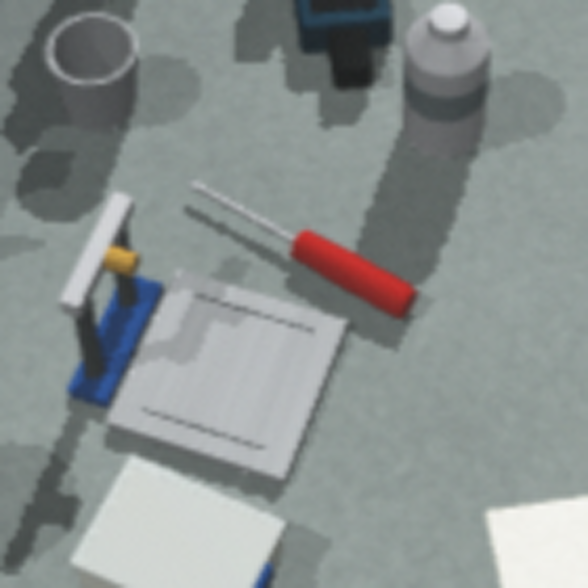

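```bash
python3 - <<'E'
from h import *
import pickle
D=pickle.load(open("d0.pkl","rb"))
np.set_printoptions(precision=4,suppress=True)
for n,pts in dict(scene=[(249.5,279.9),(212,265.5),(236,255),(237,276)],side=[(274,146),(308.5,149),(289.5,145),(264,296),(264,322)]).items():
    C,m=cloud(D[n])
    for u,v in pts:
        print(n,(u,v),C[int(round(v)),int(round(u))])
A=[];
for n in ("scene","side"):
    C,m=cloud(D[n]); P=C[m]; col=D[n]["img"][m].astype(float)
    s=(P[:,0]>.3)&(P[:,0]<.9)&(P[:,1]>-.5)&(P[:,1]<.0)
    print(n)
    # neck top
    Z=P[:,2]
    k=(np.abs(Z-.187)<.008)&s
    print('top',k.sum(),P[k].mean(0),P[k].min(0),P[k].max(0))
    # plate
    k=(np.abs(Z-.012)<.006)&(P[:,0]>.3)&(P[:,0]<.8)&(P[:,1]>0)&(P[:,1]<.45)&(col.min(1)>140)
    print('plate',k.sum(),P[k].mean(0)); 
    r=cv2.minAreaRect(P[k][:,:2].astype(np.float32)); print(r)
    k=(np.abs(Z-.146)<.012)&s
    print('bar',k.sum()); np.savetxt(n+'bar.txt',P[k],fmt='%.3f')
E
sort -u scenebar.txt | head -80; echo; sort -u sidebar.txt | head -60
```

```text
scene (249.5, 279.9) [ 0.6272 -0.2869  0.1564]
scene (212, 265.5) [ 0.5163 -0.3018  0.1578]
scene (236, 255) [ 0.5679 -0.2579  0.1936]
scene (237, 276) [ 0.5897 -0.2923  0.153 ]
side (274, 146) [ 0.6241 -0.2836  0.1554]
side (308.5, 149) [ 0.5112 -0.2932  0.1471]
side (289.5, 145) [ 0.5657 -0.2552  0.1935]
side (264, 296) [0.5766 0.2035 0.0144]
side (264, 322) [0.5618 0.2858 0.0127]
scene
top 1436 [ 0.7783 -0.4411  0.1819] [ 0.5518 -0.5     0.179 ] [ 0.8811 -0.0292  0.195 ]
plate 1221 [0.5472 0.2355 0.0117]
((0.5381068587303162, 0.22646917402744293), (0.4456300735473633, 0.47603029012680054), 89.90751647949219)
bar 859
side
top 337 [ 0.7485 -0.3405  0.1841] [ 0.5503 -0.5     0.179 ] [ 0.8775 -0.0129  0.195 ]
plate 1831 [0.5646 0.2376 0.0114]
((0.5430494546890259, 0.23059868812561035), (0.4799495339393616, 0.444499135017395), 1.5832395553588867)
bar 799
0.421 -0.427 0.135
0.421 -0.428 0.148
0.429 -0.431 0.144
0.429 -0.431 0.156
0.438 -0.434 0.142
0.439 -0.002 0.139
0.439 -0.435 0.154
0.440 -0.004 0.136
0.441 -0.433 0.154
0.441 -0.435 0.140
0.442 -0.434 0.146
0.442 -0.435 0.153
0.443 -
[... 1725 characters left out ...]
434 -0.393 0.147
0.434 -0.397 0.149
0.435 -0.400 0.151
0.437 -0.395 0.136
0.437 -0.396 0.145
0.437 -0.397 0.139
0.438 -0.393 0.152
0.438 -0.396 0.154
0.439 -0.402 0.153
0.440 -0.392 0.134
0.441 -0.393 0.156
0.441 -0.395 0.150
0.441 -0.398 0.142
0.442 -0.396 0.157
0.444 -0.003 0.136
0.444 -0.396 0.139
0.444 -0.396 0.144
0.445 -0.400 0.149
0.445 -0.400 0.154
0.445 -0.401 0.144
0.448 -0.396 0.153
0.448 -0.398 0.146
0.448 -0.404 0.137
0.449 -0.401 0.157
0.449 -0.404 0.149
0.451 -0.396 0.148
0.452 -0.394 0.154
0.452 -0.403 0.151
0.452 -0.404 0.136
0.456 -0.002 0.135
0.504 -0.288 0.148
0.504 -0.290 0.142
0.504 -0.290 0.156
0.505 -0.294 0.147
0.505 -0.295 0.156
0.505 -0.299 0.156
0.507 -0.285 0.151
```

```bash
cat >> h.py <<'E'
def ray(d,u,v,z):
    K=d["K"];T=np.linalg.inv(d["world_to_cam"])
    r=T[:3,:3]@np.array([(u-K[0,2])/K[0,0],-(v-K[1,2])/K[1,1],-1.0]); o=T[:3,3]
    return o+r*(z-o[2])/r[2]
def proj(d,p):
    q=d["world_to_cam"]@np.append(p,1); K=d["K"]
    return np.array([K[0,2]+K[0,0]*q[0]/-q[2],K[1,2]+K[1,1]*-q[1]/-q[2]])
E
python3 - <<'E'
from h import *
import pickle
D=pickle.load(open("d0.pkl","rb"))
np.set_printoptions(precision=4,suppress=True)
c=[]
for u,v in [(178,272),(347,322),(285,478),(107,425)]:
    c.append(ray(D["side"],210+u/4.2-.5+.12,220+v/4.2-.38,.012)[:2])
c=np.array(c); print(c,c.mean(0),np.linalg.norm(c-np.roll(c,1,0),axis=1)); r=cv2.minAreaRect(c.astype(np.float32));print(r)
for a,b in [(0,1),(3,2),(0,3),(1,2)]: print(np.degrees(np.arctan2(*(c[b]-c[a])[::-1])))
print('base')
for z in (0.004,.008):
  for u,v in [(216,352),(385,340),(368,195)]:
    print('side',z,ray(D["side"],220+u/4.2-.38,120+v/4.2-.38,z)[:2])
  for u,v in [(73,505),(238,562),(302,377)]:
    print('scene',z,ray(D["scene"],190+u/3.75-.38,170+v/3.75-.38,z)[:2])
# ortho
for n in ("scene","side"):
    C,m=cloud(D[n]); im=np.zeros((560,560,3),np.uint8); zb=np.full((560,560),-1.)
    for p,cc in zip(C[m],D[n]["img"][m]):
        i=int((0.70-p[0])*2000); j=int((-.12-p[1])*2000)
        if 0<=i<560 and 0<=j<560 and p[2]<.3:
            for a in range(max(i-2,0),min(i+3,560)):
                for b in range(max(j-2,0),min(j+3,560)):
                    if p[2]>zb[a,b]-.001: zb[a,b]=p[2]; im[a,b]=cc
    hm=cv2.applyColorMap(np.clip(zb*1300,0,255).astype(np.uint8),cv2.COLORMAP_JET)
    cv2.imwrite(f"pics/orth_{n}.png",np.hstack([im[:,:,::-1],hm])[:, :])
E
python3 -c "
import cv2
for n in ('scene','side'):
    a=cv2.imread(f'pics/orth_{n}.png'); cv2.imwrite(f'pics/orthh_{n}.png',a[:,560:]); cv2.imwrite(f'pics/orthc_{n}.png',a[:,:560])"
```

```text
[[0.6197 0.1681]
 [0.4945 0.1912]
 [0.5182 0.3149]
 [0.6442 0.2937]] [0.5691 0.242 ] [0.128  0.1274 0.1259 0.1277]
((0.5693171620368958, 0.24246157705783844), (0.1288822889328003, 0.12768882513046265), 79.13066101074219)
169.52419606507866
170.46234252654267
78.98179967387584
79.13065484096134
base
side 0.004 [ 0.6187 -0.1612]
side 0.004 [ 0.4847 -0.1929]
side 0.004 [ 0.5192 -0.3546]
scene 0.004 [ 0.5171 -0.3482]
scene 0.004 [ 0.654 -0.325]
scene 0.004 [ 0.6179 -0.161 ]
side 0.008 [ 0.618  -0.1578]
side 0.008 [ 0.4844 -0.1894]
side 0.008 [ 0.5188 -0.3507]
scene 0.008 [ 0.5185 -0.3495]
scene 0.008 [ 0.655  -0.3264]
scene 0.008 [ 0.619  -0.1629]
```

View pics/orthc_side.png

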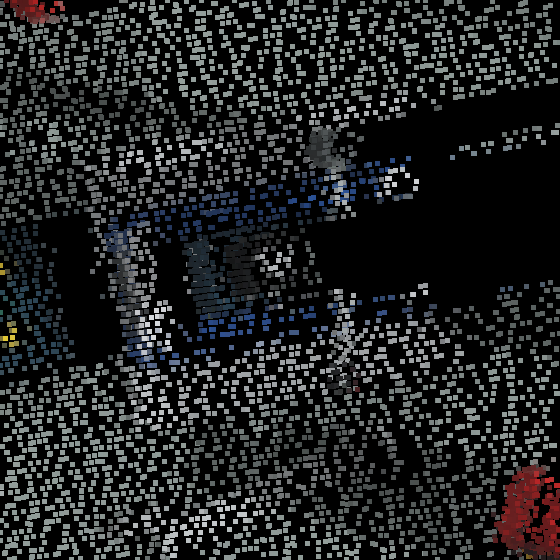

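View pics/orthh_side.png

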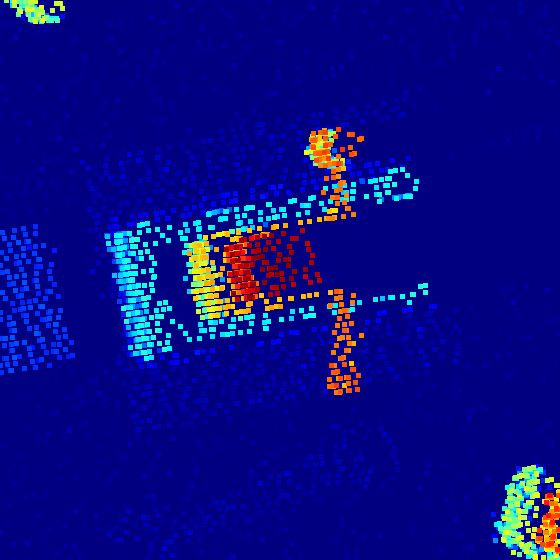

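View pics/orthc_scene.png

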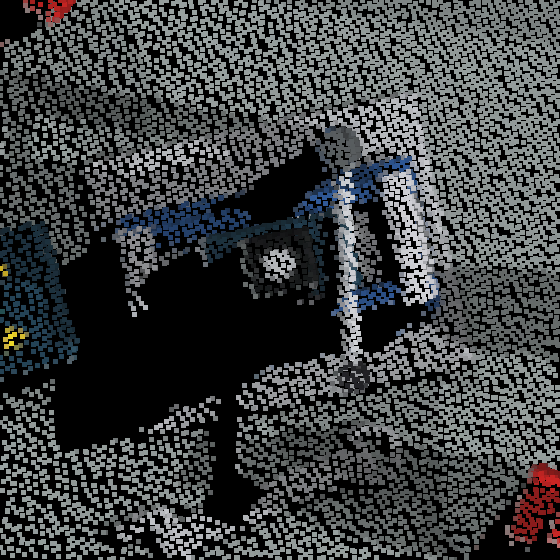

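The detector at scene (236,255) is the dark blue one standing in the blue dock under the bar. The spare, of the same colour, lies flat at (260,240). The red upright ones at (308,265), (168,300) and (177,340) are look-alikes. The side view agrees: target at (290,175).

Measured poses:
- **Dock:** centre (0.569, -0.256), yaw about 12.5°.
- **Hinge:** predicted (0.627, -0.286), measured (0.626, -0.285).
- **Plate:** centre (0.569, 0.242), yaw about -10.5°.

```bash
cat >> h.py <<'E'
C0=np.array([.5687,-.2555]); YAW=np.radians(12.5)
ux=np.array([np.cos(YAW),np.sin(YAW)]); uy=np.array([-np.sin(YAW),np.cos(YAW)])
def dk(x,y,z): # dock mm -> world m
    p=C0+ux*x/1000+uy*y/1000; return np.array([p[0],p[1],z])
def todk(p): 
    d=np.array(p[:2])-C0; return np.array([d@ux*1000,d@uy*1000,p[2]*1000])
def down(yaw):
    z=np.array([np.cos(yaw),np.sin(yaw),0]); x=np.array([0,0,-1.]); y=np.cross(z,x)
    return R.from_matrix(np.stack([x,y,z],1))
def plan(wps):
    s=ctrl.get_state(); R0=R.from_quat(s["tcp_rot"]); p0=np.array(s["eef_pos"])
    for p,yaw in wps:
        t=R0.inv().apply(np.array(p)-p0); w=(R0.inv()*down(yaw)).as_rotvec()
        print([round(float(a),4) for a in t],[round(float(a),3) for a in w])
E
python3 - <<'E'
from h import *
st()
plan([([.36,.42,.27],-.05),([.52,.1,.27],.1),(dk(-50,8,.26),YAW),(dk(-50,8,.137),YAW)])
E
```

```text
0.15 pos [0.1751 0.6514 0.2302] F [-0.0662  0.4014  0.8506] open 0.996057494489548 q [ 1.158   0.287   1.5778  0.      1.2786 -0.15  ]
[[-0.0007  0.2598  0.9657]
 [-0.0017  0.9657 -0.2598]
 [-1.     -0.0018 -0.0003]]
[-0.0395, -0.1755, 0.2386] [-0.213, -0.0, 0.002]
[-0.0391, -0.4429, 0.4763] [-0.363, -0.001, 0.002]
[-0.0285, -0.7896, 0.5676] [-0.481, -0.001, 0.002]
[0.0945, -0.7893, 0.5677] [-0.481, -0.001, 0.002]
```

play_rows(claw=[255,255,255,255,255,255,255,255,255,255,255,255,255,255,255,255,255,255,255,255], travel=[[-0.04,-0.03,0.04],[-0.04,-0.06,0.08],[-0.04,-0.09,0.12],[-0.04,-0.12,0.16],[-0.04,-0.15,0.2],[-0.04,-0.18,0.239],[-0.04,-0.22,0.27],[-0.04,-0.26,0.305],[-0.04,-0.3,0.34],[-0.04,-0.34,0.38],[-0.04,-0.38,0.42],[-0.04,-0.443,0.476],[-0.035,-0.48,0.49],[-0.03,-0.53,0.5],[-0.03,-0.58,0.51],[-0.03,-0.63,0.53],[-0.03,-0.68,0.54],[-0.03,-0.73,0.555],[-0.03,-0.77,0.565],[-0.03,-0.79,0.568]], dr=[[-0.03,0,0],[-0.06,0,0],[-0.1,0,0],[-0.14,0,0],[-0.18,0,0],[-0.21,0,0],[-0.24,0,0],[-0.27,0,0],[-0.3,0,0],[-0.32,0,0],[-0.34,0,0],[-0.36,0,0],[-0.38,0,0],[-0.4,0,0],[-0.42,0,0],[-0.44,0,0],[-0.46,0,0],[-0.48,0,0],[-0.48,0,0],[-0.48,0,0]])

```text
time: 2.15
eef_pos: [0.5185, -0.2412, 0.2613]
tcp_rot: [-0.077, 0.703, 0.076, 0.703]
contact_force: [0.5, -0.1, 0.6]
opening: -0.003
```

```bash
python3 - <<'E'
from h import *
st(); s=ctrl.get_state(); print(todk(s["eef_pos"]))
plan([(dk(-50,8,.26),YAW),(dk(-50,8,.137),YAW)])
for n in ("wrist","scene"):
    d=cam(n); save(d,n+"1.png")
d=cam("side"); save(d,"side1.png",(220,100,360,240),4.2)
E
```

```text
2.15 pos [ 0.5185 -0.2412  0.2613] F [ 0.4563 -0.0813  0.5889] open -0.002650351658053967 q [-0.612   0.0376  1.803  -0.0017  1.3009 -2.3993]
[[-0.0008 -0.2153  0.9766]
 [-0.0014  0.9766  0.2153]
 [-1.     -0.0012 -0.0011]]
[-45.8646  24.8647 261.2566]
[0.0013, -0.0169, -0.0041] [-0.001, -0.001, 0.001]
[0.1243, -0.0167, -0.004] [-0.001, -0.001, 0.001]
```

View pics/wrist1.png

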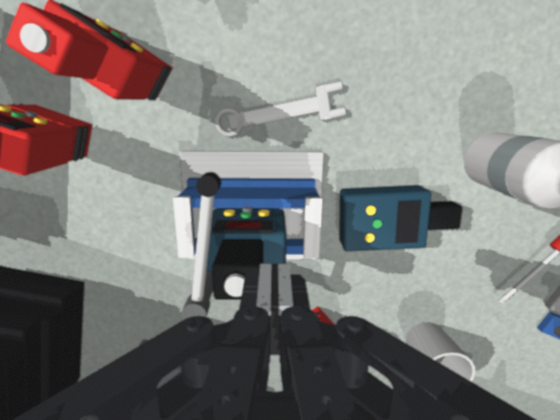

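View pics/scene1.png

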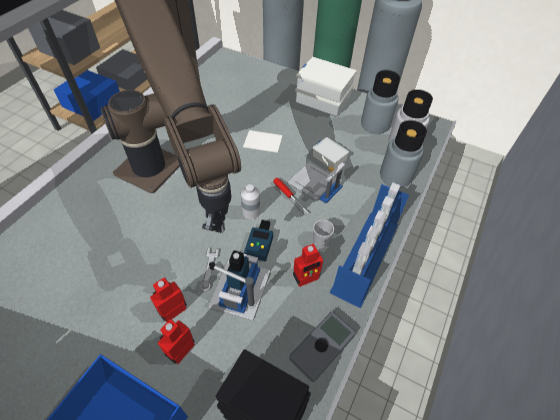

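play_rows(claw=[255,255,255,255,255,255,255], travel=[[0.001,-0.017,-0.004],[0.02,-0.017,-0.004],[0.05,-0.017,-0.004],[0.08,-0.017,-0.004],[0.11,-0.017,-0.004],[0.124,-0.017,-0.004],[0.124,-0.017,-0.004]], dr=[[0,0,0],[0,0,0],[0,0,0],[0,0,0],[0,0,0],[0,0,0],[0,0,0]])

```text
time: 3.0
eef_pos: [0.5165, -0.2577, 0.1342]
tcp_rot: [-0.074, 0.705, 0.076, 0.701]
contact_force: [0.3, 0.1, 0.6]
opening: -0.004
```

```bash
python3 - <<'E'
from h import *
st(); s=ctrl.get_state(); print(todk(s["eef_pos"]))
w=[]
for f in (172.7,185,197,209,221,233,245,251):
    d=np.array([np.cos(np.radians(f)),np.sin(np.radians(f))]); p=np.array([50,-42])+98*d+21*np.array([d[1],-d[0]]); print(f,p)
    w.append((dk(p[0],p[1],.137),YAW))
plan(w)
d=cam("side"); save(d,"side2.png",(220,100,360,240),4.2)
d=cam("scene"); save(d,"scene2.png",(170,180,310,320),4.2)
E
```

```text
3.0 pos [ 0.5165 -0.2577  0.1342] F [0.2699 0.1455 0.5824] open -0.004164625965947196 q [-0.6377  0.1763  1.8953 -0.0021  1.0763 -2.4211]
[[-0.0061 -0.212   0.9773]
 [ 0.0022  0.9773  0.212 ]
 [-1.      0.0034 -0.0055]]
[-51.4133   9.1097 134.2366]
172.7 [-44.5373  -8.7179]
185 [-49.4574 -29.6212]
197 [-49.8577 -50.57  ]
209 [-45.8937 -71.1443]
221 [-37.7388 -90.4449]
233 [ -25.7492 -107.6282]
245 [ -10.4491 -121.9432]
251 [  -1.7616 -127.8239]
[-0.0029, -0.0178, 0.0069] [-0.005, -0.006, -0.003]
[-0.0029, -0.0387, 0.0021] [-0.005, -0.006, -0.003]
[-0.003, -0.0597, 0.0018] [-0.005, -0.006, -0.003]
[-0.0031, -0.0802, 0.0059] [-0.005, -0.006, -0.003]
[-0.0032, -0.0995, 0.0141] [-0.005, -0.006, -0.003]
[-0.0033, -0.1166, 0.0262] [-0.005, -0.006, -0.003]
[-0.0034, -0.1309, 0.0415] [-0.005, -0.006, -0.003]
[-0.0035, -0.1367, 0.0503] [-0.005, -0.006, -0.003]
```

View pics/scene2.png

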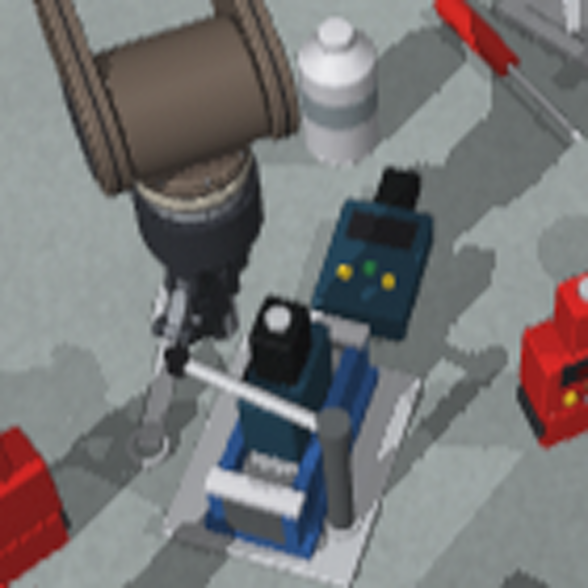

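play_rows(claw=[255,255,255,255,255,255,255,255,255,255,255,255,255,255,255,255,255,255], travel=[[-0.003,-0.009,0.006],[-0.003,-0.018,0.005],[-0.003,-0.028,0.003],[-0.003,-0.039,0.002],[-0.003,-0.049,0.002],[-0.003,-0.06,0.002],[-0.003,-0.07,0.004],[-0.003,-0.08,0.006],[-0.003,-0.09,0.01],[-0.003,-0.1,0.014],[-0.003,-0.108,0.02],[-0.003,-0.117,0.026],[-0.003,-0.124,0.034],[-0.003,-0.131,0.042],[-0.003,-0.137,0.05],[-0.003,-0.137,0.05],[-0.003,-0.134,0.045],[-0.003,-0.12,0.03]], dr=[[-0.005,-0.006,-0.003],[-0.005,-0.006,-0.003],[-0.005,-0.006,-0.003],[-0.005,-0.006,-0.003],[-0.005,-0.006,-0.003],[-0.005,-0.006,-0.003],[-0.005,-0.006,-0.003],[-0.005,-0.006,-0.003],[-0.005,-0.006,-0.003],[-0.005,-0.006,-0.003],[-0.005,-0.006,-0.003],[-0.005,-0.006,-0.003],[-0.005,-0.006,-0.003],[-0.005,-0.006,-0.003],[-0.005,-0.006,-0.003],[-0.005,-0.006,-0.003],[-0.005,-0.006,-0.003],[-0.005,-0.006,-0.003]])

```text
time: 4.9
eef_pos: [0.5737, -0.3711, 0.1416]
tcp_rot: [-0.079, 0.7, 0.075, 0.705]
contact_force: [0.3, 0.4, 0.3]
opening: -0.002
```

```bash
python3 - <<'E'
from h import *
st(); s=ctrl.get_state(); print(todk(s["eef_pos"]))
d=cam("side"); save(d,"side3.png",(220,100,360,240),4.2)
d=cam("scene"); save(d,"scene3.png",(170,180,310,320),4.2)
E
```

```text
4.9 pos [ 0.5737 -0.3711  0.1416] F [0.341  0.4324 0.3487] open -0.0015314421058606233 q [-0.7228  0.378   1.6301  0.0012  1.1241 -2.5124]
[[ 0.0078 -0.2165  0.9762]
 [-0.0054  0.9763  0.2166]
 [-1.     -0.007   0.0064]]
[ -20.137  -113.9546  141.6277]
```

View pics/scene3.png

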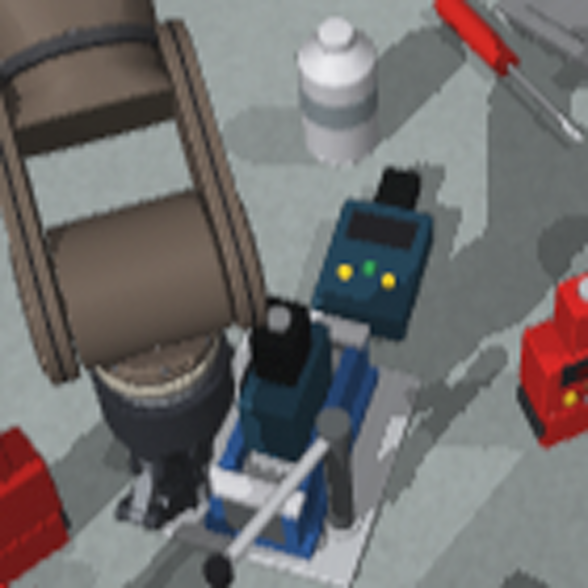

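View pics/side3.png

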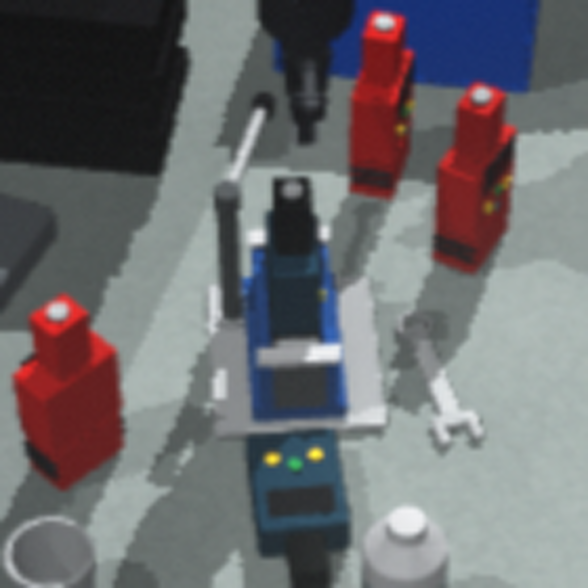

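```bash
python3 - <<'E'
from h import *
d=cam("scene"); k=ray(d,170+217/4.2-.4,180+568/4.2-.4,.148); e=cam("side"); k2=ray(e,220+262/4.2-.4,100+103/4.2-.4,.148)
for q in (k,k2):
    a=todk(q); v=a[:2]-[50,-42]; print(a,np.hypot(*v),np.degrees(np.arctan2(v[1],v[0]))%360)
plan([(dk(-45,-100,.22),YAW),(dk(-30,-70,.28),YAW),(dk(0,0,.28),YAW),(dk(0,0,.165),YAW)])
E
```

```text
[  10.62147724 -152.80451391  148.        ] 117.59382789038251 250.43543037405078
[  14.45449722 -155.23108756  148.        ] 118.67923979183699 252.57188389035716
[-0.0785, 0.0127, -0.024] [-0.0, 0.006, 0.006]
[-0.1386, 0.0423, -0.0087] [-0.0, 0.006, 0.006]
[-0.1389, 0.1124, 0.0213] [-0.0, 0.006, 0.006]
[-0.0239, 0.113, 0.0207] [-0.0, 0.006, 0.006]
```

play_rows(claw=[255,255,255,75,75,75,75,75,75,75,75,75], travel=[[-0.03,0.013,-0.024],[-0.078,0.013,-0.024],[-0.11,0.03,-0.014],[-0.138,0.042,-0.008],[-0.138,0.08,0.007],[-0.138,0.112,0.021],[-0.138,0.112,0.021],[-0.12,0.112,0.021],[-0.1,0.112,0.021],[-0.085,0.112,0.021],[-0.085,0.112,0.021],[-0.085,0.112,0.021]], dr=[[0,0.006,0.006],[0,0.006,0.006],[0,0.006,0.006],[0,0.006,0.006],[0,0.006,0.006],[0,0.006,0.006],[0,0.006,0.006],[0,0.006,0.006],[0,0.006,0.006],[0,0.006,0.006],[0,0.006,0.006],[0,0.006,0.006]])

```text
time: 6.3
eef_pos: [0.5689, -0.2567, 0.2261]
tcp_rot: [-0.077, 0.703, 0.077, 0.703]
contact_force: [-0.0, 0.4, -0.8]
opening: 0.708
```

```bash
python3 - <<'E'
from h import *
st(); s=ctrl.get_state(); print(todk(s["eef_pos"]))
plan([(dk(0,0,.225),YAW),(dk(0,0,.152),YAW)])
d=cam("wrist"); save(d,"wrist4.png")
d=cam("scene"); save(d,"scene4.png",(170,180,310,320),4.2)
E
```

```text
6.3 pos [ 0.5689 -0.2567  0.2261] F [-0.0335  0.4488 -0.8034] open 0.7080149532211953 q [-0.5862  0.1803  1.7125 -0.0001  1.2492 -2.3745]
[[-0.0003 -0.2158  0.9764]
 [ 0.0001  0.9764  0.2158]
 [-1.      0.0002 -0.0003]]
[ -0.0604  -1.1767 226.1396]
[0.0011, 0.0012, 0.0001] [-0.001, -0.0, -0.0]
[0.0741, 0.0012, 0.0001] [-0.001, -0.0, -0.0]
```

View pics/wrist4.png

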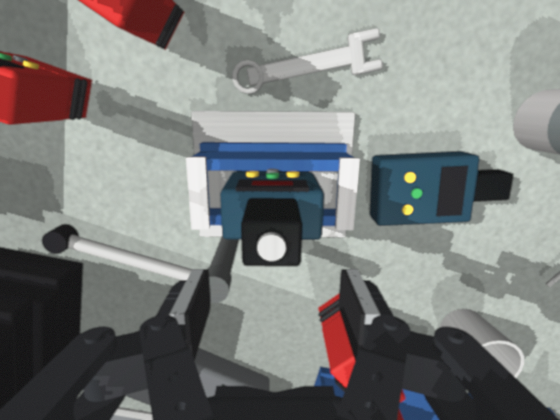

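View pics/scene4.png

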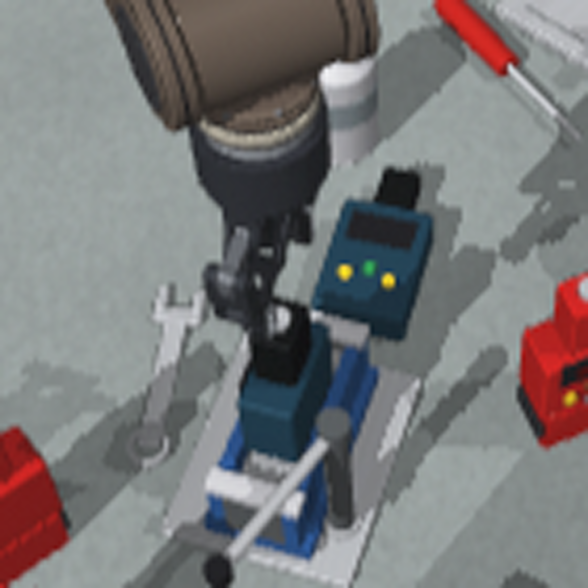

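play_rows(claw=[75,75,75,75,110,110,110], travel=[[0.02,0.001,0],[0.04,0.001,0],[0.06,0.001,0],[0.074,0.001,0],[0.074,0.001,0],[0.074,0.001,0],[0.074,0.001,0]], dr=[[0,0,0],[0,0,0],[0,0,0],[0,0,0],[0,0,0],[0,0,0],[0,0,0]])

```text
time: 7.1
eef_pos: [0.5703, -0.2566, 0.1553]
tcp_rot: [-0.078, 0.702, 0.076, 0.704]
contact_force: [0.1, 0.3, 0.3]
opening: 0.569
```

```bash
python3 - <<'E'
from h import *
st(); s=ctrl.get_state(); print(todk(s["eef_pos"]))
d=cam("wrist"); save(d,"wrist5.png")
E
```

```text
7.1 pos [ 0.5703 -0.2566  0.1553] F [0.0989 0.2508 0.252 ] open 0.5686160882781622 q [-0.5849  0.2465  1.7698 -0.0001  1.1202 -2.3733]
[[ 0.0042 -0.216   0.9764]
 [-0.0029  0.9764  0.216 ]
 [-1.     -0.0037  0.0035]]
[  1.2793  -1.398  155.3217]
```

View pics/wrist5.png

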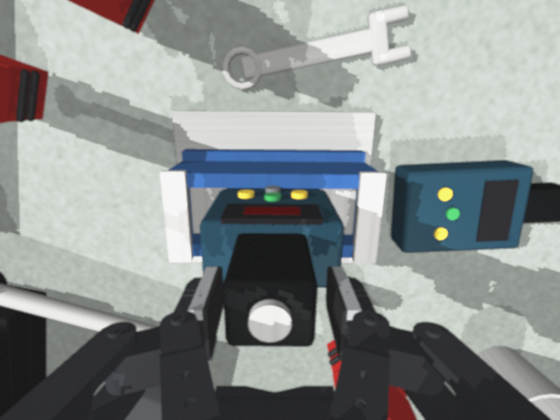

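play_rows(claw=[110,110,110,110,110,110], travel=[[0,0.004,0],[0,0.008,0],[0,0.012,0],[-0.001,0.016,0],[-0.002,0.02,0],[-0.002,0.02,0]], dr=[[0,0,0],[0,0,0],[0,0,0],[0,0,0],[0,0,0],[0,0,0]])

```text
time: 7.75
eef_pos: [0.5674, -0.2404, 0.1598]
tcp_rot: [-0.081, 0.7, 0.072, 0.706]
contact_force: [1.8, -7.1, 1.8]
opening: 0.568
```

```bash
python3 - <<'E'
from h import *
st(); s=ctrl.get_state(); print(todk(s["eef_pos"]))
d=cam("wrist"); save(d,"wrist6.png")
E
```

```text
7.75 pos [ 0.5674 -0.2404  0.1598] F [ 1.7649 -7.1348  1.802 ] open 0.567967640186525 q [-0.5634  0.2182  1.7951 -0.0053  1.1135 -2.3499]
[[ 0.01   -0.2162  0.9763]
 [-0.0119  0.9762  0.2163]
 [-0.9999 -0.0138  0.0072]]
[  1.9901  14.9795 159.7964]
```

View pics/wrist6.png

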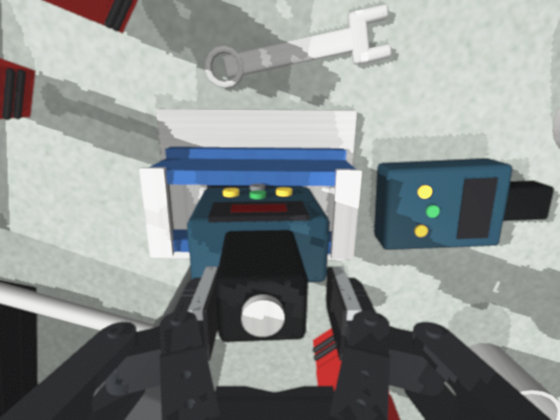

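play_rows(claw=[110,110,110,110,110,110], travel=[[0,0.006,0],[-0.001,0.01,0],[-0.002,0.014,0],[-0.003,0.018,0],[-0.004,0.021,0],[-0.004,0.021,0]], dr=[[0,0,0],[0,0,0],[0,0,0],[0,0,0],[0,0,0],[0,0,0]])

```text
time: 8.4
eef_pos: [0.5636, -0.2239, 0.1641]
tcp_rot: [-0.086, 0.699, 0.069, 0.707]
contact_force: [2.9, -12.7, -4.2]
opening: 0.567
```

```bash
python3 - <<'E'
from h import *
st(); s=ctrl.get_state(); print(todk(s["eef_pos"]))
d=cam("wrist"); save(d,"wrist7.png")
d=cam("scene"); save(d,"scene7.png",(170,180,310,320),4.2)
E
```

```text
8.4 pos [ 0.5636 -0.2239  0.1641] F [  2.9242 -12.6812  -4.159 ] open 0.5672535642090899 q [-0.5403  0.1891  1.8209 -0.0132  1.1082 -2.3243]
[[ 0.014  -0.217   0.9761]
 [-0.0221  0.9759  0.2173]
 [-0.9997 -0.0246  0.0088]]
[  1.9096  31.9862 164.084 ]
```

View pics/wrist7.png

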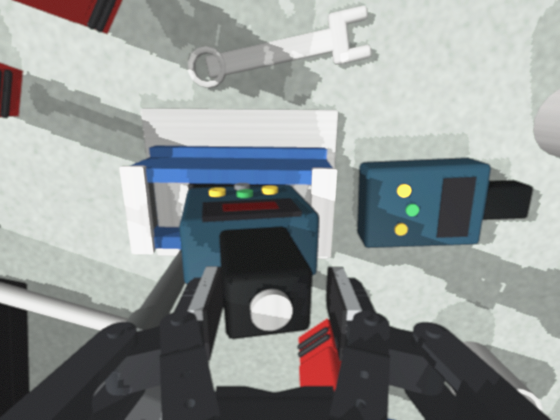

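View pics/scene7.png

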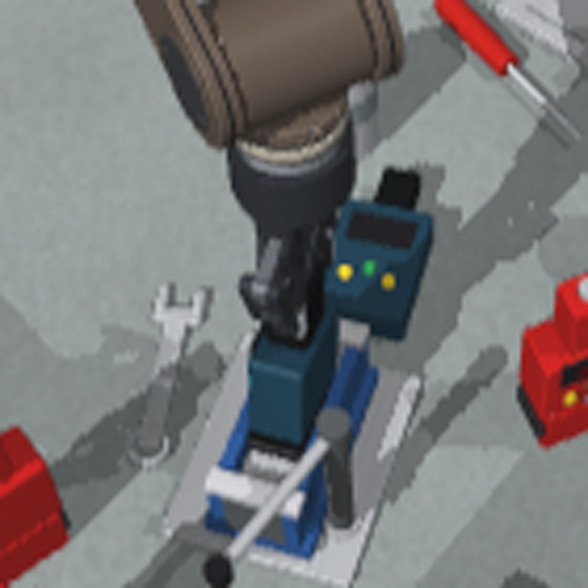

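play_rows(claw=[110,110,110,110,110], travel=[[0.002,0.006,0],[0.002,0.009,0],[0.002,0.012,0],[0.002,0.014,0],[0.002,0.014,0]], dr=[[0,0,0],[0,0,0],[0,0,0],[0,0,0],[0,0,0]])

```text
time: 9.0
eef_pos: [0.5615, -0.2108, 0.1633]
tcp_rot: [-0.087, 0.698, 0.068, 0.708]
contact_force: [1.1, -5.4, 3.9]
opening: 0.568
```

```bash
python3 - <<'E'
from h import *
st(); s=ctrl.get_state(); print(todk(s["eef_pos"]))
d=cam("wrist"); save(d,"wrist8.png")
d=cam("scene"); save(d,"scene8.png",(170,180,310,320),4.2)
E
```

```text
9.0 pos [ 0.5615 -0.2108  0.1633] F [ 1.0956 -5.4463  3.9317] open 0.5684401045721192 q [-0.5227  0.1741  1.8399 -0.0145  1.1008 -2.3066]
[[ 0.0167 -0.2174  0.9759]
 [-0.0246  0.9757  0.2178]
 [-0.9996 -0.0276  0.011 ]]
[  2.6392  45.1902 163.2716]
```

View pics/wrist8.png

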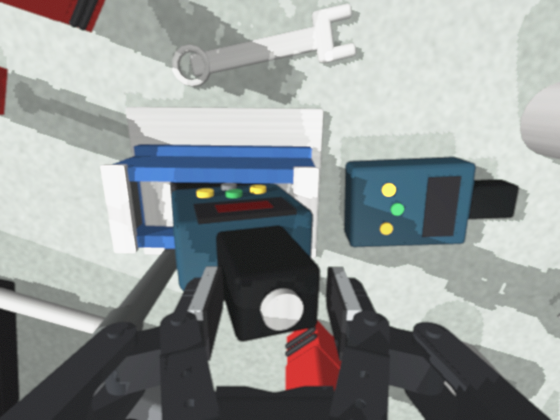

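View pics/scene8.png

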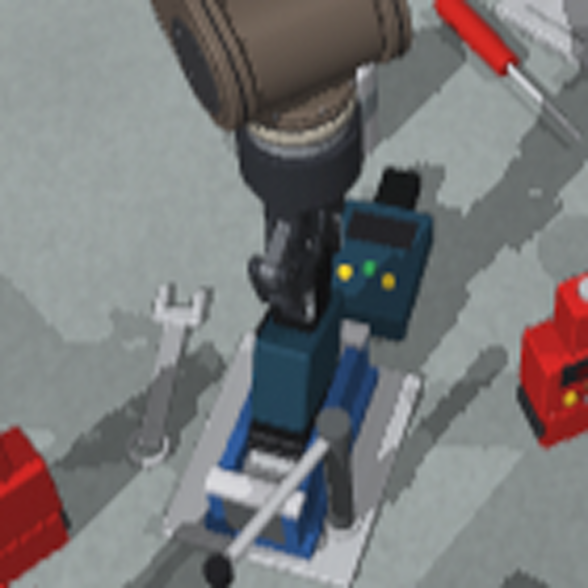

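play_rows(claw=[110,110,110,110,110,110,110], travel=[[0,-0.008,0],[0,-0.013,0],[0,-0.018,0],[0,-0.023,0],[0,-0.028,0],[0,-0.034,0],[0,-0.034,0]], dr=[[0,0.01,0.02],[0,0.01,0.027],[0,0.01,0.027],[0,0.01,0.027],[0,0.01,0.027],[0,0.01,0.027],[0,0.01,0.027]])

```text
time: 9.8
eef_pos: [0.5684, -0.2372, 0.1652]
tcp_rot: [-0.071, 0.704, 0.083, 0.702]
contact_force: [-3.1, 12.9, 8.8]
opening: 0.569
```

```bash
python3 - <<'E'
from h import *
st(); s=ctrl.get_state(); print(todk(s["eef_pos"]))
d=cam("wrist"); save(d,"wrist9.png")
d=cam("scene"); save(d,"scene9.png",(170,180,310,320),4.2)
E
```

```text
9.8 pos [ 0.5684 -0.2372  0.1652] F [-3.0712 12.9059  8.8344] open 0.5689983374789981 q [-0.5646  0.2241  1.7774  0.0127  1.1522 -2.3597]
[[-0.0039 -0.2172  0.9761]
 [ 0.0163  0.976   0.2173]
 [-0.9999  0.0167 -0.0003]]
[  3.6575  17.9801 165.207 ]
```

View pics/wrist9.png

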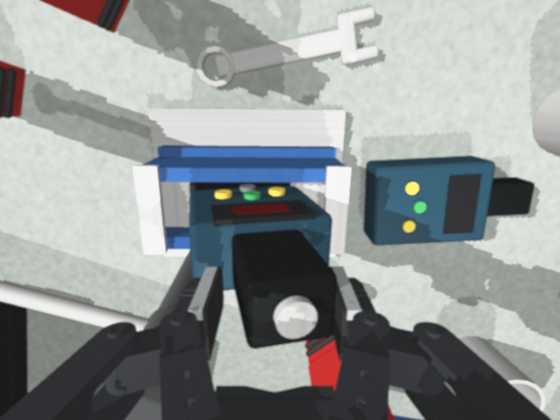

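View pics/scene9.png

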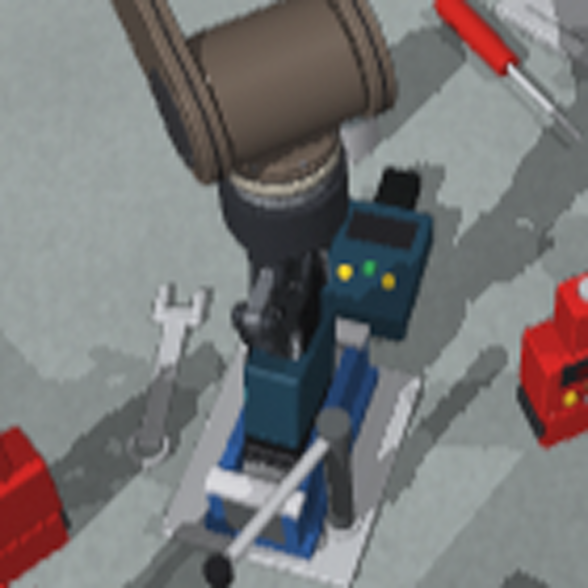

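play_rows(claw=[110,110,110,110,110,110,110], travel=[[-0.004,-0.007,0],[-0.005,-0.011,0],[-0.005,-0.015,0],[-0.006,-0.019,0],[-0.006,-0.023,0],[-0.007,-0.027,0],[-0.007,-0.027,0]], dr=[[0,0,-0.01],[0,0,-0.01],[0,0,-0.01],[0,0,-0.01],[0,0,-0.01],[0,0,-0.01],[0,0,-0.01]])

```text
time: 10.6
eef_pos: [0.5751, -0.2695, 0.1713]
tcp_rot: [-0.081, 0.702, 0.075, 0.703]
contact_force: [-0.4, -0.5, 0.4]
opening: 0.567
```

```bash
python3 - <<'E'
from h import *
st(); s=ctrl.get_state(); print(todk(s["eef_pos"]))
d=cam("wrist"); save(d,"wrist10.png")
d=cam("scene"); save(d,"scene10.png",(170,180,310,320),4.2)
E
```

```text
10.6 pos [ 0.5751 -0.2695  0.1713] F [-0.4467 -0.4605  0.3556] open 0.5668640190600283 q [-0.5956  0.2501  1.7343 -0.0058  1.1504 -2.3844]
[[ 0.0027 -0.2185  0.9758]
 [-0.0082  0.9758  0.2185]
 [-1.     -0.0086  0.0008]]
[  3.2377 -15.06   171.2741]
```

View pics/wrist10.png

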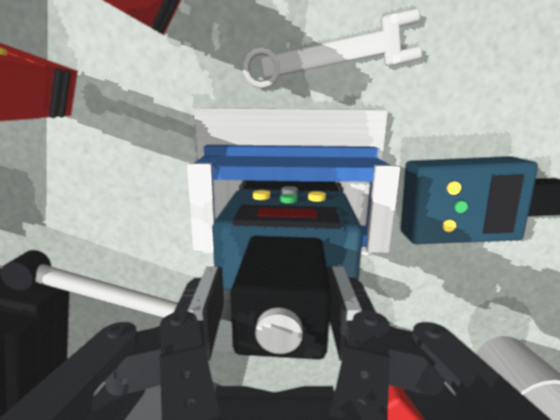

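View pics/scene10.png

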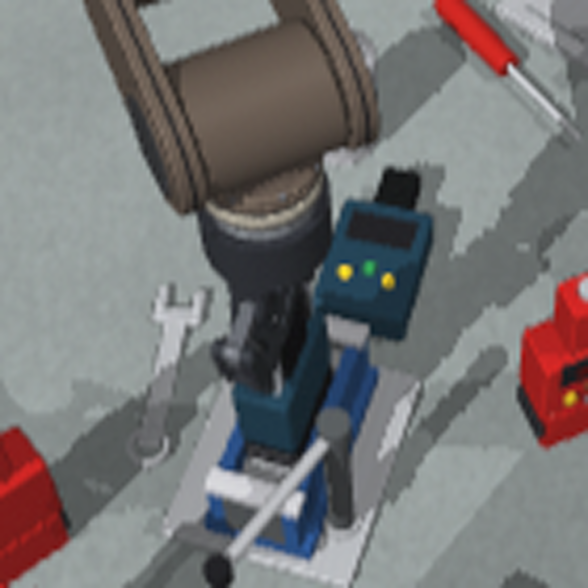

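```bash
python3 - <<'E'
from h import *
d=cam("wrist"); C,m=cloud(d)
for u,v in [(275,335),(285,325),(250,300),(238,270),(345,250),(225,250)]: print((u,v),todk(C[v,u]))
for n in ("side","scene"):
    d=cam(n); C,m=cloud(d); P=np.array([todk(p) for p in C[m].reshape(-1,3) if np.hypot(*(p[:2]-C0))<.06])
    k=(P[:,0]>-30)&(P[:,0]<25)&(abs(P[:,1])<80)&(P[:,2]>120)&(P[:,2]<165); print(n,k.sum()); print(P[k][:25].round(0).tolist())
E
```

```text
(275, 335) [ -3.32000357 -15.22997613 216.58465813]
(285, 325) [ -7.69144636 -11.8441404  216.92864683]
(250, 300) [-14.22859704 -23.97623515 212.03829162]
(238, 270) [-17.29689508 -29.83347927 195.97549106]
(345, 250) [-10.11229714  19.02922493 161.07093376]
(225, 250) [ -8.86183133 -40.73437768 159.10947088]
side 217
[[18.0, -45.0, 157.0], [-19.0, -44.0, 155.0], [18.0, -39.0, 158.0], [15.0, -38.0, 159.0], [-19.0, -38.0, 156.0], [-22.0, -33.0, 160.0], [18.0, -36.0, 157.0], [15.0, -34.0, 158.0], [-18.0, -29.0, 160.0], [-21.0, -25.0, 163.0], [19.0, -28.0, 159.0], [15.0, -33.0, 155.0], [-21.0, -28.0, 156.0], [19.0, -27.0, 156.0], [16.0, -22.0, 160.0], [-21.0, -21.0, 158.0], [19.0, -26.0, 152.0], [16.0, -23.0, 154.0], [-20.0, -10.0, 164.0], [19.0, -17.0, 156.0], [16.0, -15.0, 158.0], [-20.0, -13.0, 157.0], [19.0, -21.0, 148.0], [17.0, -6.0, 162.0], [-20.0, -11.0, 154.0]]
scene 252
[[11.0, 24.0, 164.0], [13.0, 24.0, 165.0], [16.0, 25.0, 164.0], [11.0, 21.0, 162.0], [14.0, 22.0, 163.0], [19.0, 24.0, 161.0], [10.0, 17.0, 163.0], [12.0, 18.0, 163.0], [15.0, 18.0, 165.0], [18.0, 20.0, 163.0], [19.0, 23.0, 159.0], [11.0, 14.0, 164.0], [14.0, 15.0, 164.0], [16.0, 17.0, 161.0], [18.0, 18.0, 161.0], [18.0, 25.0, 150.0], [17.0, 13.0, 163.0], [19.0, 16.0, 158.0], [18.0, 25.0, 144.0], [13.0, 9.0, 163.0], [15.0, 10.0, 162.0], [18.0, 11.0, 160.0], [19.0, 16.0, 153.0], [18.0, 24.0, 140.0], [17.0, 6.0, 163.0]]
```

play_rows(claw=[110,110,110,110,110,110,110], travel=[[0,-0.006,-0.002],[-0.001,-0.01,-0.002],[-0.002,-0.014,-0.002],[-0.003,-0.018,-0.002],[-0.004,-0.021,-0.002],[-0.004,-0.024,-0.002],[-0.004,-0.024,-0.002]], dr=[[0,0,-0.01],[0,0,-0.01],[0,0,-0.01],[0,0,-0.01],[0,0,-0.01],[0,0,-0.01],[0,0,-0.01]])

```text
time: 11.55
eef_pos: [0.5779, -0.2925, 0.1749]
tcp_rot: [-0.083, 0.702, 0.072, 0.703]
contact_force: [-0.9, 5.8, 0.6]
opening: 0.569
```

```bash
python3 - <<'E'
from h import *
st(); s=ctrl.get_state(); print(todk(s["eef_pos"]))
d=cam("wrist"); save(d,"wrist11.png")
E
```

```text
11.55 pos [ 0.5779 -0.2925  0.1749] F [-0.9373  5.778   0.5808] open 0.5685602651114944 q [-0.6207  0.2707  1.7021 -0.0117  1.157  -2.4069]
[[ 0.0034 -0.2182  0.9759]
 [-0.0156  0.9758  0.2182]
 [-0.9999 -0.016  -0.0001]]
[  0.9903 -38.0934 174.9263]
```

View pics/wrist11.png

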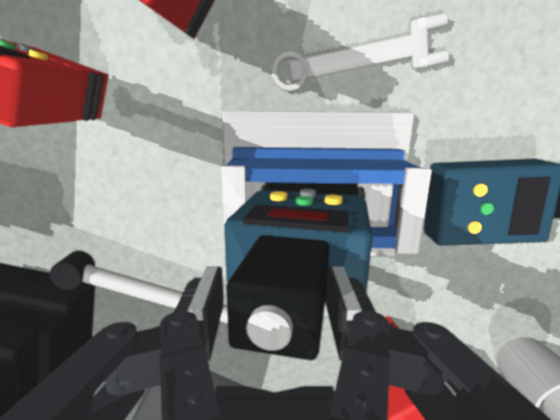

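play_rows(claw=[110,110,110,110], travel=[[0,0.01,0],[-0.001,0.02,0.001],[-0.001,0.024,0.001],[-0.001,0.024,0.001]], dr=[[0,0,0.016],[0,0,0.016],[0,0,0.016],[0,0,0.016]])

```text
time: 12.0
eef_pos: [0.5738, -0.2685, 0.1762]
tcp_rot: [-0.079, 0.703, 0.077, 0.703]
contact_force: [0.6, 1.0, -0.5]
opening: 0.569
```

```bash
python3 - <<'E'
from h import *
st(); s=ctrl.get_state(); print(todk(s["eef_pos"]))
d=cam("wrist"); C,m=cloud(d); save(d,"wrist12.png")
for n in ("side","scene"):
    d=cam(n); C,m=cloud(d); save(d,n+"12.png",(200,120,340,260) if n=="side" else (170,180,310,320),4.2)
    P=np.array([todk(p) for p in C[m].reshape(-1,3) if np.hypot(*(p[:2]-C0))<.06])
    k=(P[:,0]>-30)&(P[:,0]<25)&(abs(P[:,1])<80)&(P[:,2]>120)&(P[:,2]<172); P=P[k]
    for a in range(-45,45,10):
        q=P[abs(P[:,1]-a)<5]
        if len(q): print(n,a,np.sort(q[:,2])[-5:].round(0))
E
```

```text
12.0 pos [ 0.5738 -0.2685  0.1762] F [ 0.6159  0.9873 -0.5285] open 0.5692270395034362 q [-0.5972  0.244   1.7321 -0.0009  1.1637 -2.3887]
[[ 0.001  -0.2192  0.9757]
 [-0.0017  0.9757  0.2192]
 [-1.     -0.0018  0.0006]]
[  2.1936 -13.7541 176.1842]
side -45 [152. 157.]
side -35 [151. 151. 155. 158. 160.]
side -25 [155. 163. 163. 164. 164.]
side -15 [159. 161. 163. 163. 163.]
side -5 [160. 160. 160. 163. 164.]
side 5 [167. 167. 169. 170. 170.]
side 15 [165. 165. 166. 168. 168.]
side 25 [165. 165. 166. 166. 168.]
side 35 [159. 160. 161. 163. 169.]
scene -45 [161. 161. 162. 163. 163.]
scene -35 [162. 162. 163. 163. 163.]
scene -25 [163. 169. 169. 170. 172.]
scene -15 [162. 164. 164. 166. 169.]
scene -5 [162. 163. 163. 164. 170.]
scene 5 [164. 165. 166. 168. 171.]
scene 15 [166. 167. 167. 168. 170.]
scene 25 [163. 165. 165. 167. 167.]
```

View pics/wrist12.png

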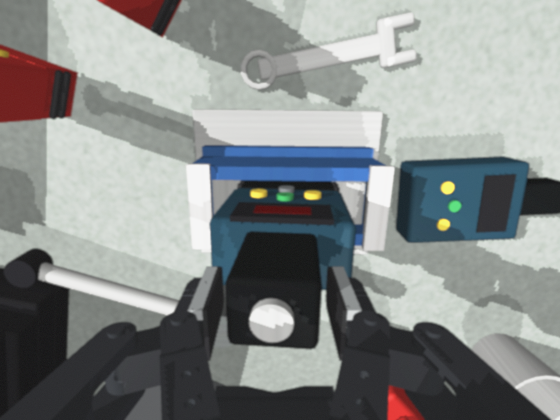

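View pics/scene12.png

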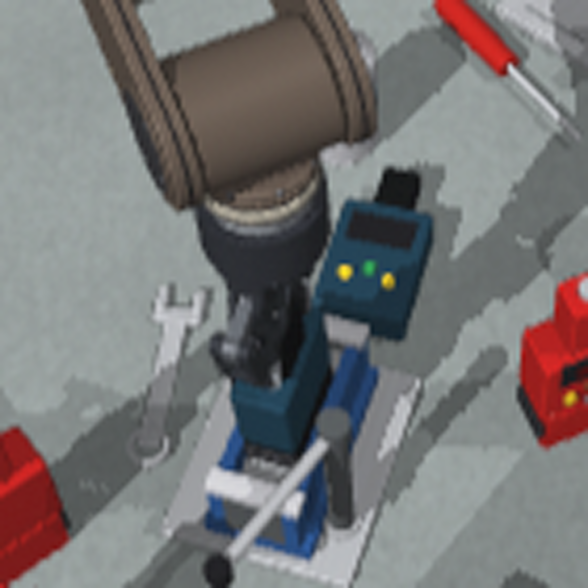

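View pics/side12.png

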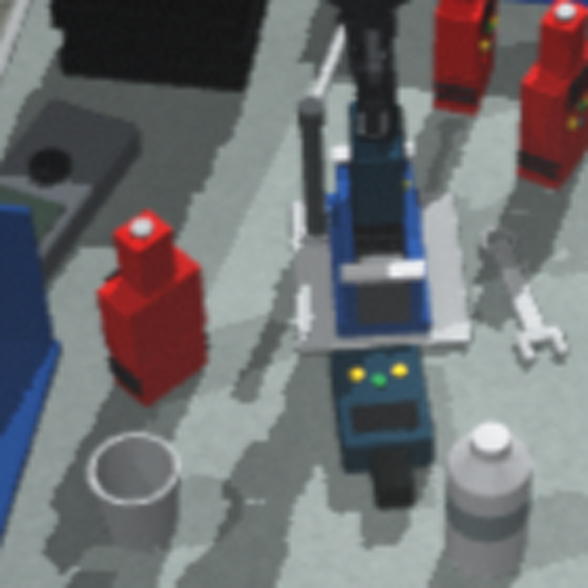

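```bash
python3 - <<'E'
from h import *
import pickle
D=pickle.load(open("d0.pkl","rb")); D2={n:cam(n) for n in ("side","scene","wrist")}
for nm,DD in (("t0",D),("now",D2)):
  for n in ("side","scene") + (("wrist",) if nm=="now" else ()):
    d=DD[n]; C,m=cloud(d); P=C[m]; 
    dd=P[:,:2]-C0; Q=np.stack([dd@ux*1000,dd@uy*1000,P[:,2]*1000],1)
    # shoulder points: |x|<16, between
    for lo,hi in ((-52,-36),(-36,-22),(14,22),(22,30),(30,42)):
        q=Q[(abs(Q[:,0]+2)<16)&(Q[:,1]>lo)&(Q[:,1]<hi)&(Q[:,2]>110)&(Q[:,2]<172)]
        if len(q)>3: print(nm,n,(lo,hi),len(q),np.percentile(q[:,2],[10,50,90]).round(1))
E
```

```text
t0 side (14, 22) 55 [135.  148.1 167.6]
t0 side (22, 30) 21 [120.8 135.1 137.7]
t0 side (30, 42) 65 [113.  126.4 137.1]
t0 scene (-52, -36) 92 [116.2 134.9 153.2]
t0 scene (-36, -22) 30 [136.4 140.3 152.4]
t0 scene (22, 30) 6 [136.6 138.1 139. ]
t0 scene (30, 42) 5 [137.4 138.2 140.1]
now side (14, 22) 19 [153.4 161.9 164.6]
now side (22, 30) 83 [119.2 147.6 162.5]
now side (30, 42) 46 [116.1 129.6 148.1]
now scene (-52, -36) 121 [118.9 151.4 160.8]
now scene (-36, -22) 20 [158.5 161.3 168.2]
now scene (14, 22) 9 [161.  163.9 166.6]
now wrist (-52, -36) 971 [156.8 158.  158.8]
now wrist (-36, -22) 215 [157.9 158.6 159.4]
now wrist (14, 22) 529 [161.7 162.5 163.4]
now wrist (22, 30) 277 [160.5 162.2 163.1]
```

play_rows(claw=[110,110,255,255,255,255,255,255,255,255], travel=[[0.004,0,-0.003],[0.007,0,-0.003],[0.007,0,-0.003],[0.007,0,-0.003],[0.007,0,-0.003],[0.007,0,-0.003],[0.007,0,-0.003],[0.007,0,-0.003],[0.005,0,-0.003],[0.003,0,-0.003]], dr=[[0,0,0],[0,0,0],[0,0,0],[0,0,0],[0,0,0],[0,0,0],[0,0,0],[0,0,0],[0,0,0],[0,0,0]], force=40)

```text
time: 13.3
eef_pos: [0.5694, -0.2684, 0.1696]
tcp_rot: [-0.076, 0.704, 0.079, 0.702]
contact_force: [0.2, 3.5, -12.5]
opening: 0.423
```

```bash
python3 - <<'E'
from h import *
st(); s=ctrl.get_state(); print(todk(s["eef_pos"]))
d=cam("wrist"); save(d,"wrist13.png")
E
```

```text
13.3 pos [ 0.5694 -0.2684  0.1696] F [  0.1673   3.4892 -12.4637] open 0.42339247983098566 q [-0.6017  0.2455  1.7431  0.0005  1.1579 -2.3923]
[[-0.0039 -0.2178  0.976 ]
 [ 0.0032  0.976   0.2179]
 [-1.      0.004  -0.0031]]
[ -2.1215 -12.7272 169.5602]
```

View pics/wrist13.png

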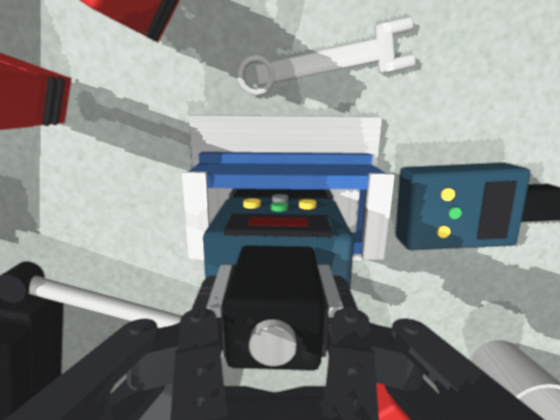

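play_rows(claw=[255,255,255], travel=[[0.002,0,0],[0.003,0,0],[0.003,0,0]], dr=[[0,0,0],[0,0,0],[0,0,0]])

```text
time: 13.65
eef_pos: [0.5704, -0.2692, 0.1696]
tcp_rot: [-0.077, 0.703, 0.078, 0.702]
contact_force: [-2.8, 4.6, 2.6]
opening: 0.423
```

```bash
python3 - <<'E'
from h import *
st(); s=ctrl.get_state(); print(todk(s["eef_pos"]),s["wrist_torque"])
d=cam("wrist"); save(d,"wrist14.png")
C,m=cloud(d); P=C[m]; dd=P[:,:2]-C0; Q=np.stack([dd@ux*1000,dd@uy*1000,P[:,2]*1000],1)
for lo,hi in ((-52,-46),(-46,-40),(-40,-34),(-34,-28),(14,18),(18,22),(22,26),(26,30)):
    q=Q[(abs(Q[:,0]+5)<10)&(Q[:,1]>lo)&(Q[:,1]<hi)&(Q[:,2]>150)&(Q[:,2]<170)]
    if len(q)>3: print((lo,hi),len(q),np.percentile(q[:,2],[10,50,90]).round(1))
E
```

```text
13.65 pos [ 0.5704 -0.2692  0.1696] F [-2.8406  4.6237  2.6236] open 0.42299254750559706 q [-0.6017  0.2463  1.7422 -0.      1.1546 -2.3925]
[[-0.0013 -0.2183  0.9759]
 [ 0.0008  0.9759  0.2183]
 [-1.      0.0011 -0.001 ]]
[ -1.3566 -13.7482 169.5534] [1.1688 0.5442 0.0118]
(-52, -46) 244 [157.9 159.4 160.3]
(-46, -40) 243 [159.3 160.  160.7]
(-40, -34) 186 [159.5 160.3 161. ]
(-34, -28) 31 [159.7 160.6 161.1]
(14, 18) 190 [161.6 162.2 163. ]
(18, 22) 213 [161.5 162.3 163.1]
(22, 26) 121 [159.5 161.3 162.1]
```

play_rows(claw=[255,255,255,255,255,255], travel=[[0,0.003,0],[0,0.006,0],[0,0.008,0],[-0.001,0.009,0],[-0.002,0.009,0],[-0.003,0.009,0]], dr=[[0,0,0],[0,0,0],[0,0,0],[0,0,0],[0,0,0],[0,0,0]])

```text
time: 14.3
eef_pos: [0.5679, -0.2603, 0.1707]
tcp_rot: [-0.077, 0.704, 0.078, 0.702]
contact_force: [0.4, -0.4, -12.7]
opening: 0.413
```

```bash
cat > chk.py <<'E'
from h import *
import sys
st(); s=ctrl.get_state(); print(todk(s["eef_pos"]),s["wrist_torque"])
d=cam("wrist"); save(d,sys.argv[1])
C,m=cloud(d); P=C[m]; dd=P[:,:2]-C0; Q=np.stack([dd@ux*1000,dd@uy*1000,P[:,2]*1000],1)
for lo in range(-58,50,4):
    hi=lo+4
    q=Q[(abs(Q[:,0]+5)<10)&(Q[:,1]>lo)&(Q[:,1]<hi)&(Q[:,2]>125)&(Q[:,2]<172)]
    if len(q)>3: print((lo,hi),len(q),np.percentile(q[:,2],[10,50,90]).round(1))
E
python3 chk.py wrist15.png
```

```text
14.3 pos [ 0.5679 -0.2603  0.1707] F [  0.4467  -0.3956 -12.7041] open 0.41311686116149293 q [-0.5919  0.2332  1.7557 -0.0003  1.1553 -2.3825]
[[-0.0023 -0.2182  0.9759]
 [ 0.0013  0.9759  0.2182]
 [-1.      0.0017 -0.002 ]]
[ -1.8114  -4.5398 170.718 ] [-0.0916 -0.3771 -0.1243]
(-46, -42) 35 [157.3 158.6 159.3]
(-42, -38) 205 [159.9 160.8 161.6]
(-38, -34) 198 [160.4 161.3 161.9]
(-34, -30) 127 [160.5 161.2 162. ]
(-30, -26) 119 [160.8 161.3 162.1]
(-26, -22) 41 [160.8 161.3 161.9]
(10, 14) 8 [161.6 162.  162.8]
(14, 18) 108 [161.2 161.9 162.3]
(18, 22) 119 [161.4 162.1 162.8]
(22, 26) 190 [161.2 162.  162.7]
(26, 30) 208 [161.2 162.  162.6]
(30, 34) 120 [159.1 161.  162. ]
```

View pics/wrist15.png

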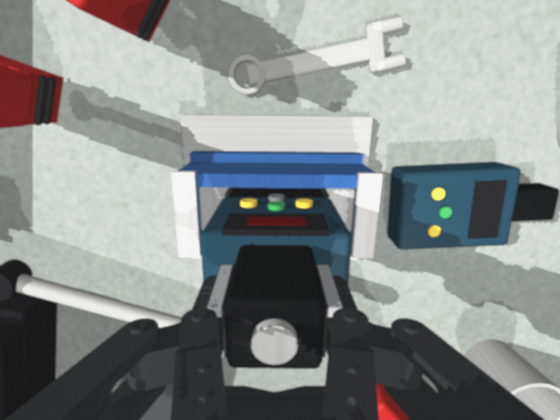

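play_rows(claw=[255,255], travel=[[0,0,0],[0,0,0]], dr=[[0,0,0],[0,0,0]])

```text
time: 14.55
eef_pos: [0.5681, -0.2606, 0.1711]
tcp_rot: [-0.077, 0.704, 0.078, 0.702]
contact_force: [0.8, 0.9, -8.7]
opening: 0.416
```

```bash
cat > dockz.py <<'E'
from h import *
import pickle
D=pickle.load(open("d0.pkl","rb")); D2={n:cam(n) for n in ("side","scene")}
st()
for n in ("side","scene"):
  for nm,DD in (("t0",D),("now",D2)):
    d=DD[n]; C,m=cloud(d); P=C[m]; dd=P[:,:2]-C0; Q=np.stack([dd@ux*1000,dd@uy*1000,P[:,2]*1000],1)
    for b in ((-40,40,60,76),(-40,40,-76,-60),(-39,-22,45,60),(22,39,45,60),(22,39,-40,40)):
        q=Q[(Q[:,0]>b[0])&(Q[:,0]<b[1])&(Q[:,1]>b[2])&(Q[:,1]<b[3])&(Q[:,2]>60)&(Q[:,2]<100)]
        if len(q)>5: print(n,nm,b,len(q),np.percentile(q[:,2],[25,50,75,90]).round(1))
E
python3 dockz.py
```

```text
14.65 pos [ 0.568  -0.2605  0.1711] F [ 0.4362  0.7042 -8.0113] open 0.41507574292391214 q [-0.592   0.233   1.7552 -0.0005  1.1556 -2.3827]
[[-0.0021 -0.2183  0.9759]
 [ 0.0009  0.9759  0.2183]
 [-1.      0.0013 -0.0019]]
side t0 (-40, 40, 60, 76) 119 [67.  73.6 77.3 79.7]
side t0 (-40, 40, -76, -60) 23 [74.8 77.5 79.6 81.7]
side t0 (22, 39, 45, 60) 8 [74.  75.9 78.1 78.5]
side t0 (22, 39, -40, 40) 42 [69.6 71.9 73.4 77.1]
side now (-40, 40, 60, 76) 116 [68.4 73.7 78.2 80.7]
side now (-40, 40, -76, -60) 24 [72.9 76.7 78.7 79.5]
side now (-39, -22, 45, 60) 6 [75.4 75.7 76.3 77.7]
side now (22, 39, 45, 60) 8 [72.9 75.9 76.8 78.5]
side now (22, 39, -40, 40) 43 [71.3 73.5 75.9 77.8]
scene t0 (-40, 40, 60, 76) 50 [77.4 79.  80.5 81.3]
scene t0 (-40, 40, -76, -60) 130 [77.8 79.3 80.7 81.9]
scene t0 (22, 39, 45, 60) 20 [72.3 75.6 79.7 80.5]
scene t0 (22, 39, -40, 40) 60 [71.9 74.9 76.  77.2]
scene now (-40, 40, 60, 76) 42 [78.1 79.9 80.7 82.6]
scene now (-40, 40, -76, -60) 104 [78.  79.6 81.4 82.6]
scene now (22, 39, 45, 60) 19 [74.6 76.1 77.6 80.5]
scene now (22, 39, -40, 40) 39 [72.6 74.  75.5 77. ]
```

play_rows(claw=[255,255,255], travel=[[-0.002,0.001,0],[-0.003,0.001,0],[-0.003,0.001,0]], dr=[[0,0,0],[0,0,0],[0,0,0]])

```text
time: 14.95
eef_pos: [0.5676, -0.2596, 0.1738]
tcp_rot: [-0.077, 0.704, 0.078, 0.702]
contact_force: [0.4, -1.0, -11.9]
opening: 0.416
```

```bash
python3 chk.py wrist16.png
```

```text
14.95 pos [ 0.5676 -0.2596  0.1738] F [  0.4065  -0.9847 -11.877 ] open 0.41628607229104536 q [-0.5909  0.2289  1.7548 -0.001   1.1605 -2.3815]
[[-0.0027 -0.2184  0.9759]
 [ 0.0007  0.9759  0.2184]
 [-1.      0.0013 -0.0025]]
[ -1.9412  -3.7453 173.8441] [-0.2396 -0.2167 -0.1744]
(-46, -42) 12 [160.2 160.6 161.3]
(-42, -38) 186 [162.6 163.7 164.7]
(-38, -34) 197 [163.7 164.4 165.2]
(-34, -30) 150 [163.7 164.5 165.1]
(-30, -26) 119 [163.7 164.4 165.5]
(-26, -22) 56 [163.8 164.6 165.4]
(14, 18) 90 [164.1 165.  165.8]
(18, 22) 113 [164.3 165.1 165.7]
(22, 26) 174 [164.2 165.  165.7]
(26, 30) 201 [164.5 165.1 165.9]
(30, 34) 160 [162.5 164.2 165.1]
```

```bash
cat > dockw.py <<'E'
from h import *
st()
d=cam("wrist")
C,m=cloud(d); P=C[m]; dd=P[:,:2]-C0; Q=np.stack([dd@ux*1000,dd@uy*1000,P[:,2]*1000],1)
for b in ((-70,-60,-60,60),(-39,-22,-60,60),(-39,39,-76,-64),(-39,39,64,76)):
    q=Q[(Q[:,0]>b[0])&(Q[:,0]<b[1])&(Q[:,1]>b[2])&(Q[:,1]<b[3])&(Q[:,2]>-10)&(Q[:,2]<90)]
    print(b,len(q),np.percentile(q[:,2],[25,50,75,90]).round(1))
E
python3 dockw.py; python3 dockz.py|grep -E "60, 76|-60\)"
```

```text
15.0 pos [ 0.5676 -0.2596  0.1739] F [ -0.1066  -0.8042 -11.516 ] open 0.4142259031220019 q [-0.5909  0.2289  1.7548 -0.0009  1.1605 -2.3815]
[[-0.0026 -0.2184  0.9759]
 [ 0.0008  0.9759  0.2184]
 [-1.      0.0014 -0.0024]]
(-70, -60, -60, 60) 1570 [7.2 7.7 8.2 8.6]
(-39, -22, -60, 60) 5300 [45.5 71.8 73.  77.3]
(-39, 39, -76, -64) 1703 [76.7 77.5 78.  78.4]
(-39, 39, 64, 76) 896 [76.8 77.4 77.9 78.3]
side t0 (-40, 40, 60, 76) 119 [67.  73.6 77.3 79.7]
side t0 (-40, 40, -76, -60) 23 [74.8 77.5 79.6 81.7]
side now (-40, 40, 60, 76) 112 [68.7 75.1 78.8 81.3]
side now (-40, 40, -76, -60) 22 [73.9 76.2 78.7 81.4]
scene t0 (-40, 40, 60, 76) 50 [77.4 79.  80.5 81.3]
scene t0 (-40, 40, -76, -60) 130 [77.8 79.3 80.7 81.9]
scene now (-40, 40, 60, 76) 43 [78.  79.8 80.8 81.7]
scene now (-40, 40, -76, -60) 104 [77.7 79.4 80.6 81.9]
```

View pics/wrist16.png

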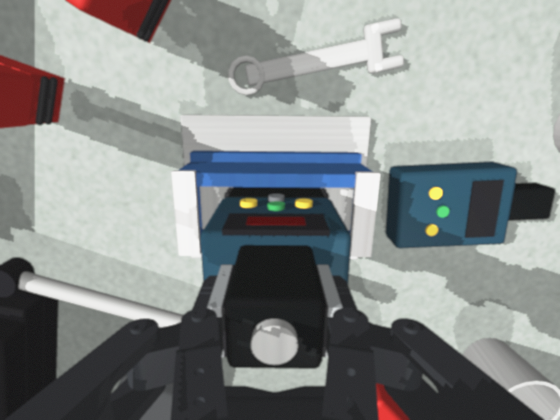

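play_rows(claw=[255,255,255], travel=[[-0.002,0,0],[-0.004,0,0],[-0.006,0,0]], dr=[[0,0,0],[0,0,0],[0,0,0]])

```text
time: 15.45
eef_pos: [0.5675, -0.2596, 0.1799]
tcp_rot: [-0.077, 0.704, 0.078, 0.702]
contact_force: [0.3, -0.9, -12.8]
opening: 0.416
```

```bash
python3 chk.py wrist17.png; python3 dockw.py
```

```text
15.45 pos [ 0.5675 -0.2596  0.1799] F [  0.2579  -0.9302 -12.844 ] open 0.41625534164173483 q [-0.591   0.2229  1.7502 -0.001   1.1717 -2.3815]
[[-0.0031 -0.2184  0.9759]
 [ 0.001   0.9759  0.2184]
 [-1.      0.0016 -0.0029]]
[ -2.061   -3.7082 179.9469] [-0.2973 -0.107  -0.1111]
(-46, -42) 13 [165.8 166.9 167.5]
(-42, -38) 176 [168.6 169.8 170.7]
(-38, -34) 201 [169.9 170.5 171.1]
(-34, -30) 144 [169.9 170.5 171.3]
(-30, -26) 115 [169.7 170.6 171.2]
(-26, -22) 65 [169.8 170.7 171.3]
(14, 18) 84 [170.2 171.  171.6]
(18, 22) 97 [170.4 171.  171.8]
(22, 26) 166 [170.3 171.1 171.8]
(26, 30) 181 [170.6 171.2 171.8]
(30, 34) 163 [168.5 170.4 171.2]
15.5 pos [ 0.5676 -0.2597  0.1805] F [ -1.0196  -2.0634 -11.2601] open 0.41838506839082057 q [-0.591   0.2224  1.7497 -0.0011  1.1722 -2.3816]
[[-0.0029 -0.2184  0.9758]
 [ 0.0007  0.9759  0.2184]
 [-1.      0.0013 -0.0026]]
(-70, -60, -60, 60) 1440 [7.2 7.7 8.2 8.6]
(-39, -22, -60, 60) 5007 [45.  71.9 73.  77.2]
(-39, 39, -76, -64) 1601 [76.7 77.5 78.  78.4]
(-39, 39, 64, 76) 846 [76.8 77.4 78.  78.4]
```

play_rows(claw=[255,255,255,255,255,255,255,255,255,255], travel=[[-0.005,0,0],[-0.01,0,0],[-0.015,0,0],[-0.025,0,0],[-0.035,0,0],[-0.05,0,0],[-0.07,0,0],[-0.09,0,0],[-0.11,0,0],[-0.11,0,0]], dr=[[0,0,0],[0,0,0],[0,0,0],[0,0,0],[0,0,0],[0,0,0],[0,0,0],[0,0,0],[0,0,0],[0,0,0]])

```text
time: 16.55
eef_pos: [0.5697, -0.2609, 0.2964]
tcp_rot: [-0.08, 0.701, 0.076, 0.704]
contact_force: [0.2, -0.0, -4.2]
opening: 0.42
```

```bash
python3 - <<'E'
from h import *
st()
PY=np.radians(-10.5)
plan([([.595,-.13,.295],.1),([.6,0,.295],.0),([.59,.12,.295],-.1),([.569,.242,.295],PY),([.569,.242,.2],PY)])
d=cam("scene"); save(d,"scene18.png")
d=cam("wrist"); save(d,"wrist18.png")
E
```

```text
16.55 pos [ 0.5697 -0.2609  0.2964] F [ 0.2193 -0.0086 -4.2499] open 0.42025411844193983 q [-0.5907  0.135   1.6352 -0.0012  1.3644 -2.3817]
[[ 0.0051 -0.2186  0.9758]
 [-0.0048  0.9758  0.2186]
 [-1.     -0.0058  0.0039]]
[0.0009, 0.1222, 0.0533] [0.12, 0.004, 0.006]
[0.0003, 0.2479, 0.0866] [0.22, 0.005, 0.005]
[-0.0004, 0.3672, 0.1031] [0.32, 0.005, 0.005]
[-0.0011, 0.4909, 0.1093] [0.404, 0.005, 0.005]
[0.0939, 0.4914, 0.1089] [0.404, 0.005, 0.005]
```

View pics/scene18.png

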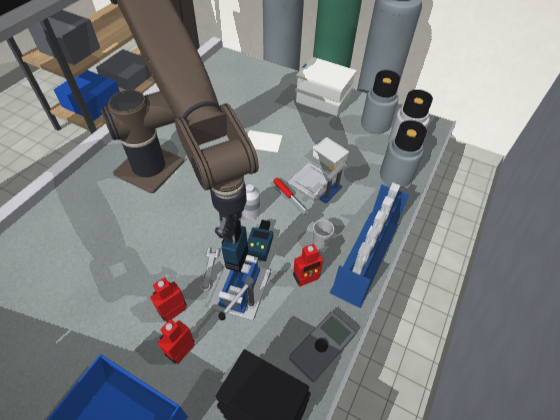

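View pics/wrist18.png

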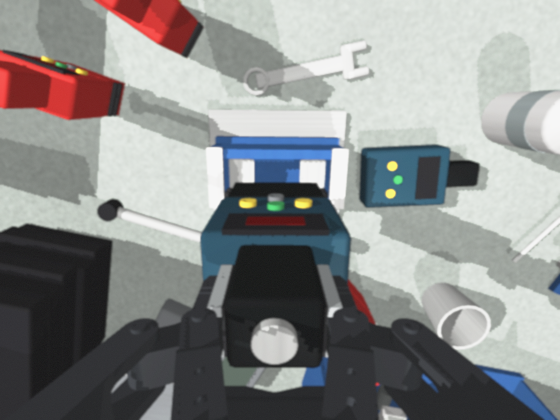

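play_rows(claw=[255,255,255,255,255,255,255,255,255,255,255,255,255,255,255,255,255,255], travel=[[-0.002,0.02,0.009],[-0.002,0.05,0.022],[-0.002,0.085,0.037],[0,0.122,0.053],[0,0.155,0.063],[0,0.19,0.073],[0,0.22,0.08],[0,0.248,0.087],[0,0.28,0.092],[0,0.31,0.097],[0,0.34,0.101],[0,0.367,0.103],[0,0.4,0.105],[0,0.43,0.107],[0,0.46,0.109],[0,0.48,0.109],[0,0.491,0.109],[0,0.491,0.109]], dr=[[0.02,0.004,0.005],[0.05,0.004,0.005],[0.08,0.004,0.005],[0.12,0.004,0.005],[0.145,0.004,0.005],[0.17,0.004,0.005],[0.195,0.004,0.005],[0.22,0.004,0.005],[0.245,0.004,0.005],[0.27,0.004,0.005],[0.295,0.004,0.005],[0.32,0.004,0.005],[0.345,0.005,0.005],[0.37,0.005,0.005],[0.395,0.005,0.005],[0.404,0.005,0.005],[0.404,0.005,0.005],[0.404,0.005,0.005]])

```text
time: 18.45
eef_pos: [0.5663, 0.2439, 0.2898]
tcp_rot: [0.065, 0.707, -0.063, 0.701]
contact_force: [-0.2, -0.4, -4.6]
opening: 0.418
```

```bash
python3 - <<'E'
from h import *
st()
PY=np.radians(-10.5)
d=cam("wrist"); save(d,"wrist19.png")
d=cam("side"); save(d,"side19.png",(180,200,360,360),3.6)
d=cam("scene"); save(d,"scene19.png",(260,110,400,250),4.2)
plan([([.569,.242,.295],PY),([.569,.242,.2],PY)])
E
```

```text
18.45 pos [0.5663 0.2439 0.2898] F [-0.192  -0.4408 -4.6023] open 0.4183840140224319 q [ 0.24    0.1237  1.6594  0.0059  1.3661 -1.1504]
[[-0.0088  0.1806  0.9835]
 [ 0.0038  0.9835 -0.1806]
 [-1.      0.0021 -0.0093]]
[-0.0043, 0.0003, 0.0016] [-0.001, -0.008, -0.002]
[0.0907, 0.0001, 0.0023] [-0.001, -0.008, -0.002]
```

View pics/wrist19.png

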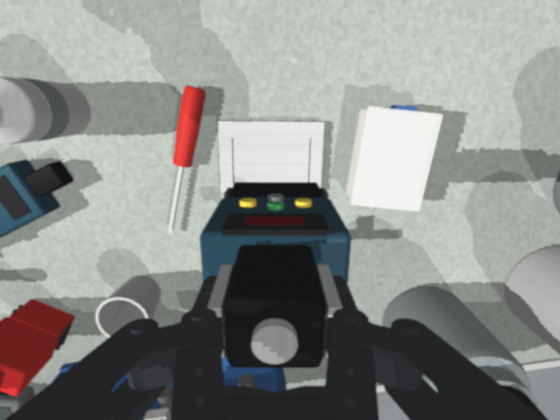

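View pics/side19.png

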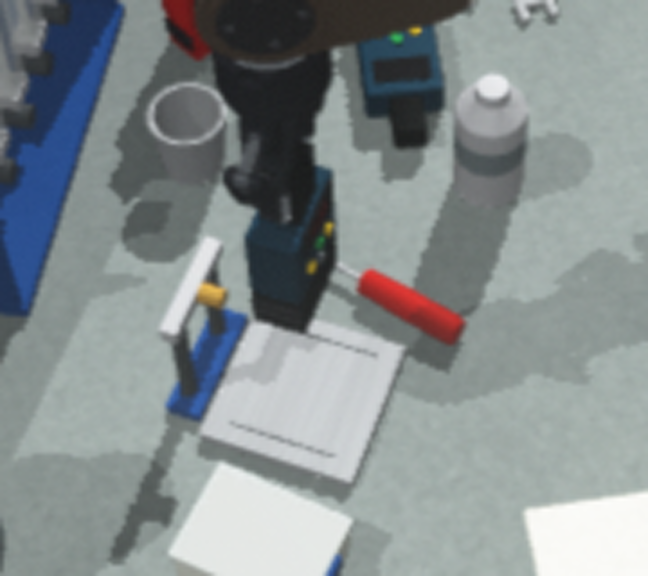

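View pics/scene19.png

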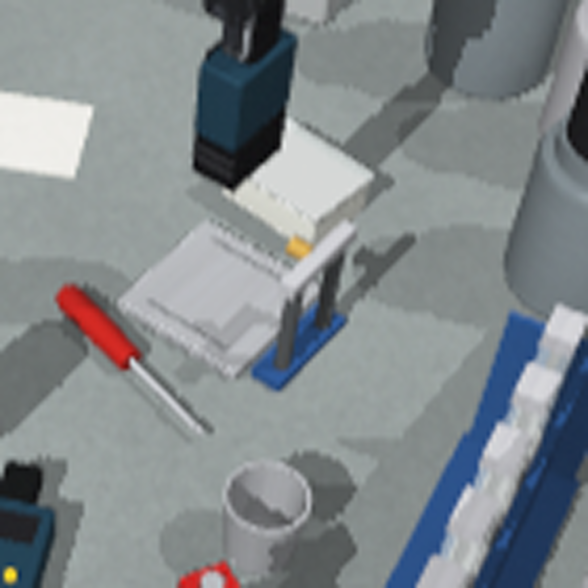

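```bash
python3 - <<'E'
from h import *
s=ctrl.get_state(); p0=np.array(s["eef_pos"])
d=cam("wrist")
for u,v in [(219,122),(324,122)]: print("plate corner",ray(d,u,v,.012))
PY=np.radians(-10.5); c,sn=np.cos(PY),np.sin(PY)
a=np.array([c,sn]); b=np.array([-sn,c])
for n in ("wrist","side","scene"):
    d=cam(n)
    C,m=cloud(d); P=C[m]; dd=P[:,:2]-p0[:2]; Q=np.stack([dd@a,dd@b,P[:,2]-p0[2]],1)*1000
    q=Q[(abs(Q[:,0])<60)&(abs(Q[:,1])<60)]
    # body
    for lo,hi in ((-125,-105),(-100,-80),(-80,-60),(-60,-40),(-40,-20),(-14,0),(30,45)):
        k=q[(q[:,2]>lo)&(q[:,2]<hi)]
        if len(k)>20: print(n,(lo,hi),len(k),"x",np.percentile(k[:,0],[2,50,98]).round(1),"y",np.percentile(k[:,1],[2,98]).round(1), "z",k[:,2].min().round(1),k[:,2].max().round(1))
    # lowest
d=cam("side");C,m=cloud(d)
E
```

```text
plate corner [0.49513329 0.18584031 0.012     ]
plate corner [0.51846942 0.31116058 0.012     ]
wrist (-125, -105) 431 x [-21.6 -21.3 -21. ] y [-32.   31.3] z -123.7 -105.0
wrist (-100, -80) 679 x [-21.8 -21.4 -18.5] y [-36.4  35. ] z -100.0 -80.0
wrist (-80, -60) 680 x [-25.1 -21.5 -20.3] y [-35.5  34.1] z -80.0 -60.0
wrist (-60, -40) 1301 x [-25.2 -21.7 -20.8] y [-35.5  33.6] z -60.0 -40.1
wrist (-40, -20) 1197 x [-24.2 -23.5 -20.7] y [-36.2  34.3] z -40.0 -20.0
wrist (-14, 0) 4951 x [-23.9 -16.6   0.6] y [-37.5  35. ] z -14.0 -0.0
wrist (30, 45) 8438 x [-17.2 -10.2  10.9] y [-29.3  25.6] z 30.0 45.0
side (-125, -105) 64 x [-20.6 -19.1  17.6] y [-32.7  38. ] z -124.3 -105.1
side (-100, -80) 98 x [-20.5 -12.6  17.2] y [-27.   41.8] z -100.0 -80.3
side (-80, -60) 84 x [-22.5 -15.4  17.4] y [-25.1  41.3] z -79.9 -60.1
side (-60, -40) 118 x [-24.2 -19.3  15.8] y [-29.2  41.8] z -59.9 -40.8
side (-40, -20) 102 x [-23.  -14.5  17. ] y [-31.3  41.4] z -39.9 -20.1
side (-14, 0) 211 x [-22.9 -12.9  17.4] y [-32.2  39.6] z -14.0 -0.4
side (30, 45) 69 x [-16.1 -12.1   1.1] y [-21.9  28.5] z 30.2 44.7
scene (-125, -105) 62 x [-17.3  17.8  20.2] y [-33.   29.5] z -123.4 -105.3
scene (-100, -80) 98 x [-18.4  14.6  20.6] y [-37.9  31.6] z -100.0 -80.2
scene (-80, -60) 84 x [-16.6  17.4  20.2] y [-37.9  31.4] z -79.5 -60.1
scene (-60, -40) 98 x [-17.1  17.   20.3] y [-38.4  31. ] z -59.8 -40.2
scene (-40, -20) 111 x [-19.6  16.7  20. ] y [-39.   32.9] z -39.8 -20.0
scene (-14, 0) 141 x [-20.6   9.6  19.7] y [-39.1  33.5] z -13.7 -0.0
scene (30, 45) 53 x [-5.5 11.4 14.5] y [-31.2  26.9] z 30.1 44.7
```

```bash
python3 - <<'E'
from h import *
PY=np.radians(-10.5)
plan([([.571,.240,.27],PY),([.571,.240,.2],PY),([.571,.240,.142],PY)])
E
```

```text
[0.0213, -0.0017, 0.004] [-0.002, -0.007, -0.003]
[0.0913, -0.0019, 0.0045] [-0.002, -0.007, -0.003]
[0.1493, -0.002, 0.0049] [-0.002, -0.007, -0.003]
```

play_rows(claw=[255,255,255,255,255,255,255,255,255,255], travel=[[0.02,-0.002,0.004],[0.04,-0.002,0.004],[0.06,-0.002,0.004],[0.08,-0.002,0.004],[0.1,-0.002,0.005],[0.115,-0.002,0.005],[0.13,-0.002,0.005],[0.14,-0.002,0.005],[0.145,-0.002,0.005],[0.145,-0.002,0.005]], dr=[[0,-0.007,-0.003],[0,-0.007,-0.003],[0,-0.007,-0.003],[0,-0.007,-0.003],[0,-0.007,-0.003],[0,-0.007,-0.003],[0,-0.007,-0.003],[0,-0.007,-0.003],[0,-0.007,-0.003],[0,-0.007,-0.003]])

```text
time: 19.85
eef_pos: [0.5709, 0.2399, 0.1457]
tcp_rot: [0.065, 0.704, -0.065, 0.704]
contact_force: [0.2, 0.1, -4.5]
opening: 0.419
```

```bash
python3 - <<'E'
from h import *
st()
PY=np.radians(-10.5)
d=cam("side"); save(d,"side20.png",(180,200,360,360),3.6)
d=cam("scene"); save(d,"scene20.png",(260,110,400,250),4.2)
plan([([.571,.240,.136],PY)])
E
```

```text
19.85 pos [0.5709 0.2399 0.1457] F [ 0.1783  0.0766 -4.4953] open 0.418995596847707 q [ 0.2342  0.2476  1.7876  0.      1.1075 -1.1517]
[[-0.001   0.1838  0.983 ]
 [-0.0002  0.983  -0.1838]
 [-1.     -0.0004 -0.001 ]]
[0.0112, -0.0003, -0.0007] [-0.002, 0.001, -0.001]
```

View pics/side20.png

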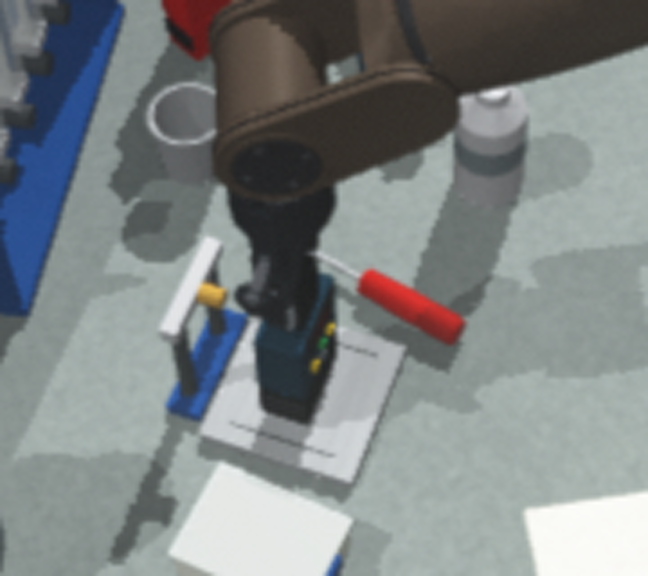

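View pics/scene20.png

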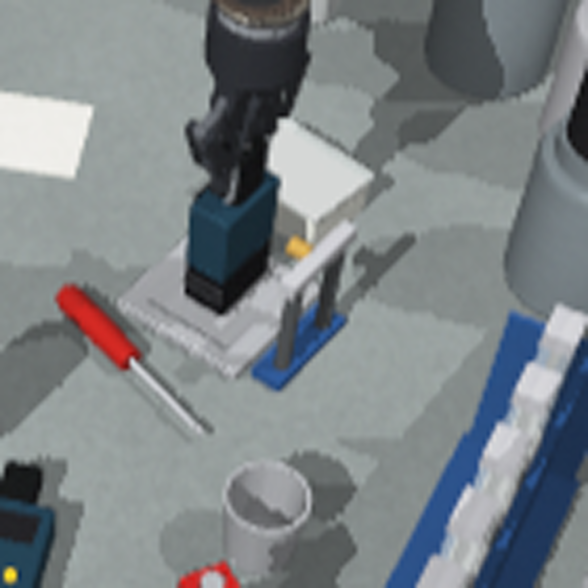

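play_rows(claw=[255,255,255,255,255], travel=[[0.003,0,0],[0.006,0,0],[0.009,0,0],[0.01,0,0],[0.01,0,0]], dr=[[0,0.001,0],[0,0.001,0],[0,0.001,0],[0,0.001,0],[0,0.001,0]])

```text
time: 20.45
eef_pos: [0.5714, 0.2401, 0.1367]
tcp_rot: [0.065, 0.704, -0.065, 0.704]
contact_force: [-0.3, 1.0, -3.7]
opening: 0.417
```

play_rows(claw=[255,255,255], travel=[[0.001,0,0],[0.002,0,0],[0.002,0,0]], dr=[[0,0,0],[0,0,0],[0,0,0]])

```text
time: 20.75
eef_pos: [0.5717, 0.2402, 0.1353]
tcp_rot: [0.065, 0.704, -0.065, 0.704]
contact_force: [-1.2, -0.7, -2.7]
opening: 0.418
```

play_rows(claw=[255,255,255], travel=[[0.001,0,0],[0.0015,0,0],[0.0015,0,0]], dr=[[0,0,0],[0,0,0],[0,0,0]])

```text
time: 21.05
eef_pos: [0.5721, 0.2402, 0.1351]
tcp_rot: [0.065, 0.704, -0.065, 0.704]
contact_force: [-1.5, -0.6, 4.3]
opening: 0.416
```

play_rows(claw=[120,100,90,90,90], travel=[[0,0,0],[0,0,0],[0,0,0],[0,0,0],[0,0,0]], dr=[[0,0,0],[0,0,0],[0,0,0],[0,0,0],[0,0,0]])

```text
time: 21.55
eef_pos: [0.5721, 0.2402, 0.135]
tcp_rot: [0.065, 0.704, -0.065, 0.705]
contact_force: [0.4, -0.2, -0.6]
opening: 0.645
```

```bash
python3 - <<'E'
from h import *
st()
d=cam("wrist"); save(d,"wrist21.png")
E
```

```text
21.55 pos [0.5721 0.2402 0.135 ] F [ 0.401  -0.2044 -0.6254] open 0.6447801355856043 q [ 0.2341  0.2612  1.7923  0.0002  1.0868 -1.152 ]
[[ 0.0012  0.1837  0.983 ]
 [ 0.0005  0.983  -0.1837]
 [-1.      0.0007  0.0011]]
```

View pics/wrist21.png

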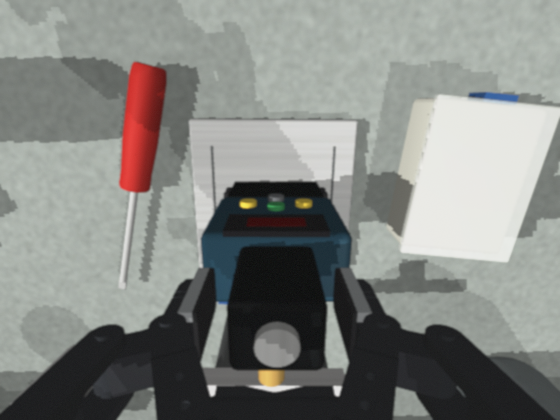

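play_rows(claw=[90,90,90,90,90,90], travel=[[-0.015,0,0],[-0.035,0,0],[-0.06,0,0],[-0.09,0,0],[-0.13,0,0],[-0.13,0,0]], dr=[[0,0,0],[0,0,0],[0,0,0],[0,0,0],[0,0,0],[0,0,0]])

```text
time: 22.2
eef_pos: [0.5752, 0.241, 0.2744]
tcp_rot: [0.067, 0.699, -0.063, 0.709]
contact_force: [0.5, 0.4, 1.4]
opening: 0.647
```

```bash
python3 - <<'E'
from h import *
st()
d=cam("wrist"); save(d,"wrist22.png")
d2=cam("side"); save(d2,"side22.png",(180,200,360,360),3.6)
d3=cam("scene"); save(d3,"scene22.png")
PY=np.radians(-10.5); c,sn=np.cos(PY),np.sin(PY); a=np.array([c,sn]); b=np.array([-sn,c]); pc=np.array([.570,.240])
for n,d in (("wrist",d),("side",d2),("scene",d3)):
    C,m=cloud(d); P=C[m]; dd=P[:,:2]-pc; Q=np.stack([dd@a,dd@b,P[:,2]],1)*1000
    q=Q[(abs(Q[:,0])<50)&(abs(Q[:,1])<55)&(Q[:,2]<200)]
    for lo,hi in ((5,17),(17,30),(60,80),(80,100),(100,120),(120,130),(145,172),(172,190)):
        k=q[(q[:,2]>lo)&(q[:,2]<hi)]
        if len(k)>20: print(n,(lo,hi),len(k),"x",np.percentile(k[:,0],[2,50,98]).round(1),"y",np.percentile(k[:,1],[2,98]).round(1),"z",np.percentile(k[:,2],[2,50,98]).round(1))
E
```

```text
22.2 pos [0.5752 0.241  0.2744] F [0.5188 0.4112 1.3887] open 0.6468597454550655 q [ 0.2342  0.1362  1.6736  0.0002  1.3158 -1.1521]
[[ 0.0155  0.1835  0.9829]
 [ 0.0039  0.983  -0.1836]
 [-0.9999  0.0067  0.0145]]
wrist (5, 17) 3118 x [-49.7 -31.3  29.6] y [-54.1  54. ] z [10.  11.7 13.9]
wrist (17, 30) 70 x [-19.3 -19.  -18.7] y [-30.7  32.2] z [19.2 23.7 29.8]
wrist (60, 80) 172 x [-22.6 -19.1 -18.3] y [-35.4  34.7] z [63.3 70.8 79.6]
wrist (80, 100) 273 x [-22.5 -19.2 -18.3] y [-35.1  34.8] z [80.7 86.3 98. ]
wrist (100, 120) 298 x [-21.5 -21.  -18.2] y [-34.8  35. ] z [101.8 111.3 119.6]
wrist (120, 130) 2107 x [-21.1  -8.   18.1] y [-36.7  36.5] z [121.8 125.5 127.6]
wrist (145, 172) 376 x [-14.3 -14.  -13. ] y [-16.9  16.5] z [145.6 159.4 171.6]
wrist (172, 190) 1789 x [-14.   -1.5  14.2] y [-17.2  16.7] z [174.2 177.7 182.4]
side (5, 17) 599 x [-49.  -23.2  48.1] y [-52.8  53.8] z [ 6.3 11.8 16.5]
side (17, 30) 57 x [-48.1 -17.3  45.2] y [-29.6  52.3] z [17.2 20.  29.8]
side (60, 80) 68 x [-20.7 -11.9  21.2] y [-24.5  42.6] z [60.6 71.  78.7]
side (80, 100) 94 x [-21.  -15.7 
[... 279 characters left out ...]
ide (172, 190) 139 x [-12.5   0.6  15.6] y [-14.1  21.6] z [172.3 177.9 185.3]
scene (5, 17) 288 x [-47.8  20.8  48.7] y [-54.   47.8] z [ 8.3 13.7 16.9]
scene (17, 30) 63 x [-45.3  19.9  43. ] y [-49.8  38.4] z [17.  18.9 28.4]
scene (60, 80) 73 x [-14.7  20.   22.5] y [-37.9  34.4] z [60.6 69.3 79.9]
scene (80, 100) 77 x [-14.5  19.6  22.9] y [-38.2  32.3] z [80.3 90.2 98.8]
scene (100, 120) 77 x [-16.3  19.8  22.8] y [-37.9  31.9] z [100.9 109.  119.7]
scene (120, 130) 105 x [-16.8  12.7  21.8] y [-37.2  36.1] z [120.1 126.2 129.6]
scene (145, 172) 72 x [-11.2  11.8  17.6] y [-19.   14.7] z [146.2 159.3 171. ]
scene (172, 190) 82 x [-12.2   4.5  17. ] y [-16.7  18.1] z [172.4 180.  185.6]
```

View pics/side22.png

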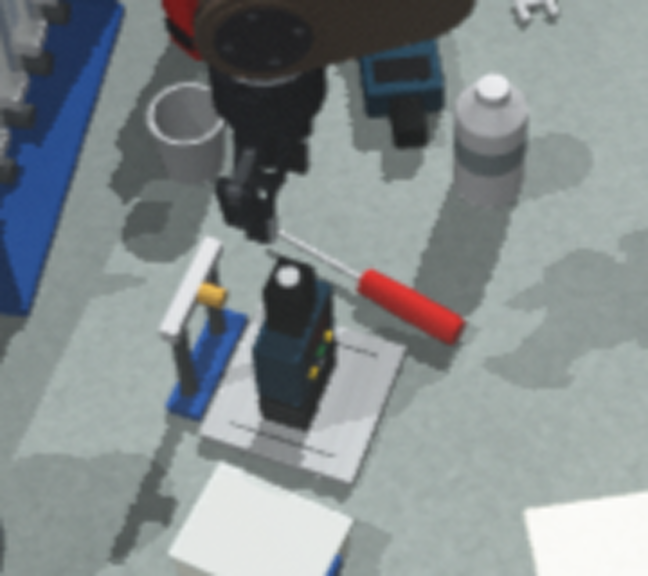

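View pics/scene22.png

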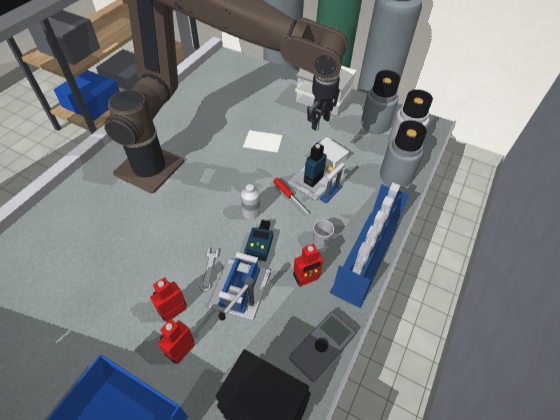

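View pics/wrist22.png

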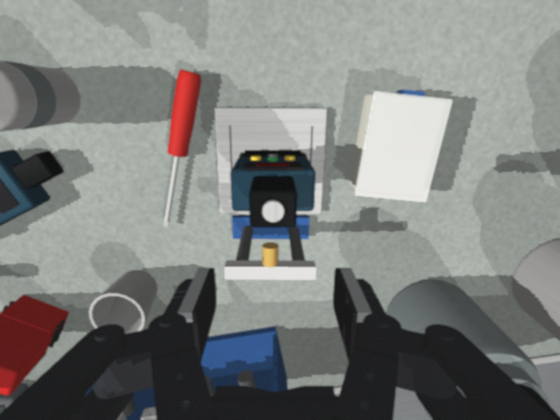

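```bash
python3 dockz.py; python3 - <<'E'
from h import *
d=cam("scene"); save(d,"scene23.png",(170,200,310,340),4.2)
E
```

```text
22.45 pos [0.5712 0.24   0.2635] F [-0.3522 -0.1977 -0.2794] open 0.6459573944845397 q [ 0.2341  0.1434  1.6853  0.0002  1.3143 -1.1521]
[[-0.0015  0.1837  0.983 ]
 [-0.0002  0.983  -0.1837]
 [-1.     -0.0004 -0.0014]]
side t0 (-40, 40, 60, 76) 119 [67.  73.6 77.3 79.7]
side t0 (-40, 40, -76, -60) 23 [74.8 77.5 79.6 81.7]
side t0 (22, 39, 45, 60) 8 [74.  75.9 78.1 78.5]
side t0 (22, 39, -40, 40) 42 [69.6 71.9 73.4 77.1]
side now (-40, 40, 60, 76) 15 [75.1 77.9 79.4 80.8]
scene t0 (-40, 40, 60, 76) 50 [77.4 79.  80.5 81.3]
scene t0 (-40, 40, -76, -60) 130 [77.8 79.3 80.7 81.9]
scene t0 (22, 39, 45, 60) 20 [72.3 75.6 79.7 80.5]
scene t0 (22, 39, -40, 40) 60 [71.9 74.9 76.  77.2]
scene now (-40, 40, 60, 76) 93 [78.  79.4 81.  81.6]
scene now (-40, 40, -76, -60) 109 [77.6 79.2 81.1 81.8]
scene now (-39, -22, 45, 60) 22 [72.  74.2 76.1 77. ]
scene now (22, 39, 45, 60) 21 [71.7 74.3 80.1 81.2]
scene now (22, 39, -40, 40) 40 [70.5 74.2 75.8 76.8]
```

View pics/scene23.png

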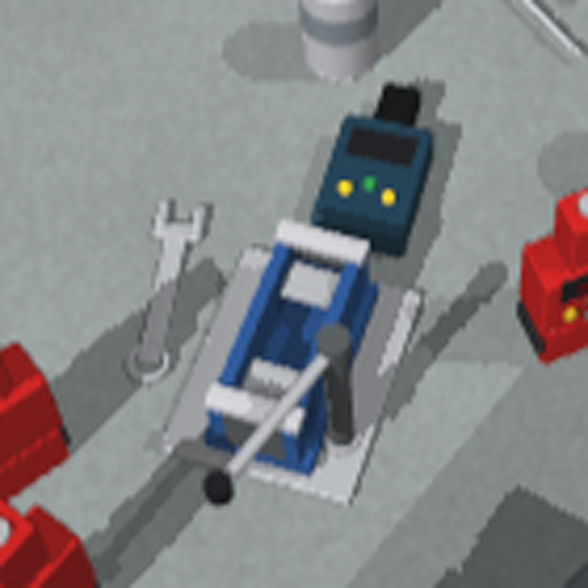

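The dock is empty and down on its base, the retainer is open, and the spare, spanner and canister are where they were. Handing in.

```bash
python3 -c "
from plant import ctrl
print(ctrl.sign_off())"
```

```text
the job is handed in; nothing more can be done
None
```

The detector now stands on the test plate with the retainer left open, and I handed the job in at about 22.5 s of the 66 s allowed; the hand-in gives no verdict.

**What I did:** I swung the retainer open to about 1.37 rad. I then rocked the detector, first towards +y and then towards -y, until both ends were more than 20 mm up. Each end seems to have climbed both its ribs in a single rock. Finally I gripped the neck, lifted the detector out, set it on the plate and backed the gripper off upward.

**Last checks:**
- **Detector:** it is upright and square with the plate, with its middle within a few millimetres of the plate's centre. Its shoulder is at 125.5 mm against the expected 126 mm, so the foot is flat on the plate.
- **Dock:** it reads the same height as at the start, to within camera noise of 1–2 mm.
- **Other things on the bench:** none looks moved in the last pictures. I judged this by eye and did not measure it.
- **Robot:** it is clear of everything, and the force reading is about zero.

**What disagreed:** at the start of the lift the pull was about 12 N, although the detector weighs only about 4 N. I centred it in the slot and lifted in small steps, checking that the dock stayed down. The pull dropped to about 4 N once the detector was out.

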